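# Transfer focused lens modules to the curing carrier in sequence

### The arm

A 7-joint arm with a two-finger parallel gripper is mounted at the origin on the work surface. World frame = base frame: x ahead of the robot, y to its left, z up, the work surface at z = 0. Lengths are in m, angles in rad, forces in N, time in s.
With the tool pointing down it reaches from about 0.425 to 0.925 m from the base axis. Payload 6.8 kg.
Tool frame: the origin (TCP) lies at the very end of the fingers, on their centre line; the grasp point (between the pads) lies 19 mm behind it; z points along the fingers, y is the direction in which the jaws open and shut (so a half turn about z gives the same grasp; the last joint's range is limited). The gripper opens to 85 mm and grips with 20 to 120 N. Pads are 22 mm wide; open, the fingers measure 114 mm over their backs; the gripper's body (76 mm by 85 mm) begins 54 mm behind the grasp point. The pads swing forward as they close: fully open they stand 13 mm farther back than shut.
Start: joints at [-1.212, 0.477, 0.022, 1.555, -0.011, 1.109, -0.083], TCP at [0.304, 0.603, 0.197] pointing down, gripper open.
Joint ranges: [-2.96, 2.96], [-0.34, 2.1], [-1.41, 1.46], [0.24, 2.44], [-1.37, 4.51], [0.17, 1.92], [-2.96, 2.96]. Speed limits (rad/s): [2.39, 2.39, 3.14, 3.14, 3.14, 3.14, 3.14].

### API

Orientations are given as a unit quaternion [w, x, y, z].
In Python, from station import bot, read_camera gives the robot as it stands.
- The arm moves only by the tool arm_command, never from a script. Its argument "increments" is a list of rows, each an object with "travel": the shift along the tool's x, y, z in cm, a list of three; "spin": the turn about the tool's z in rad. A call has 1 to 12 rows; each row is the pose to reach, as a shift and turn from the pose commanded when the call began, along the tool's axes at that moment; what a row does not reach only later rows make up. A row lasts 1/12 s, in which the tool goes at most 41.7 mm and 7.16 degrees, less where a joint would pass 70% of its speed; a pose out of reach is approached as far as the arm can. A call with a gripper value outside its range is refused whole. "gripper" is the finger opening in cm, from 0 to 8.54, set as the call begins (left out, the last holds). The fingers move at their own pace and stop on an object; "force" is the grip in N (left out, the last holds). Time passes only in rows, so rows that repeat a pose let the fingers close. It gives the time, the measured TCP pose, the force and the opening at its end, in the units of the state.
- bot.get_obs(): the state, without advancing time (a new reading comes with each control period).
- read_camera(name): name is "scene" or "side" or "wrist"; returns a dict with "image" (480x640x3 uint8, blue, green, red), "fx", "fy", "cx", "cy" (pixels), "eye" and "rotation" of the camera in the world; the wrist camera has in their place "tool_from_camera" (4x4, takes a point from camera to tool coordinates, whose origin is the TCP and whose axes are the flange's). Camera axes: x right, y down, z forward; pixel columns grow to the right and rows downward; lengths in m; the calibration is good to about 2 mm. The wrist camera is an equidistant fisheye: a pixel r from the principal point sees the ray r / f radians off the axis. A picture is of the moment at which its call begins: read the wrist's pose just before it. There is no depth.
- bot.hand_in(): hands the job in, once; it reports no verdict.
The state is a dict: "t": time; "q": joint angles; "joint_vel": joint speeds; "joint_torque": joint torques, N m; "eef_pos": TCP position; "tool_rot": TCP orientation; "contact_force": force on the tool from outside, world axes, zero at the start; "torque": the same for the moment, N m; "gripper_width": opening from 0.0 (shut) to 1.0 (fully open).
Only numpy, scipy, OpenCV 4.12 (cv2) and the standard library are available. Lean on these libraries where they do the work, as an engineer would, in place of code of your own. Each camera call takes 0.05 s, during which the arm holds its last target.

### The job

Move the four lens modules from the black loading rack to the aluminium curing carrier and keep their sequence: the module that stood nearest the robot goes into the pocket beside the carrier's yellow end block, the next one along the rack into the next pocket, and so on, so that the one that stood farthest from the robot ends farthest from the yellow block. Stand each one upright and flat on its pocket's floor and set it down gently, never dropping it.

Things in the scene. Friction and masses are not known exactly. Their poses are not given: they have to be found in the camera images.
- red_module (a point): Centre of the loose camera lens module with the red band: 38 x 38 x 3 mm black board at the bottom, 30 x 30 mm grey holder up to 10 mm, then an upright round barrel 24 mm in diameter up to 60 mm, its top 16 mm red all round and from above. About 70 g. The point lies on the barrel's axis, 30 mm above the underside; z is up along the barrel. Can be gripped by the barrel from above at this height. Stands in the black rack on the pad of its colour at the start.
- blue_module (a point): Centre of the loose camera lens module with the blue band: 38 x 38 x 3 mm black board at the bottom, 30 x 30 mm grey holder up to 10 mm, then an upright round barrel 24 mm in diameter up to 60 mm, its top 16 mm blue all round and from above. About 70 g. The point lies on the barrel's axis, 30 mm above the underside; z is up along the barrel. Can be gripped by the barrel from above at this height. Stands in the black rack on the pad of its colour at the start.
- green_module (a point): Centre of the loose camera lens module with the green band: 38 x 38 x 3 mm black board at the bottom, 30 x 30 mm grey holder up to 10 mm, then an upright round barrel 24 mm in diameter up to 60 mm, its top 16 mm green all round and from above. About 70 g. The point lies on the barrel's axis, 30 mm above the underside; z is up along the barrel. Can be gripped by the barrel from above at this height. Stands in the black rack on the pad of its colour at the start.
- white_module (a point): Centre of the loose camera lens module with the white band: 38 x 38 x 3 mm black board at the bottom, 30 x 30 mm grey holder up to 10 mm, then an upright round barrel 24 mm in diameter up to 60 mm, its top 16 mm white all round and from above. About 70 g. The point lies on the barrel's axis, 30 mm above the underside; z is up along the barrel. Can be gripped by the barrel from above at this height. Stands in the black rack on the pad of its colour at the start.
- pad_red: Fixed red pad, 56 x 56 x 3 mm, lining the black loading rack's pocket in which the red-banded module stands at the start, so it goes on showing where that module stood. Origin at the centre of its underside, 4 mm above the table. Its x axis runs along the rack's row, away from the robot. The pads lie 62 mm apart in one row; walls 4 mm thick round the pockets rise to 12 mm above the table.
- pad_blue: Fixed blue pad, 56 x 56 x 3 mm, lining the black loading rack's pocket in which the blue-banded module stands at the start, so it goes on showing where that module stood. Origin at the centre of its underside, 4 mm above the table. Its x axis runs along the rack's row, away from the robot. The pads lie 62 mm apart in one row; walls 4 mm thick round the pockets rise to 12 mm above the table.
- pad_green: Fixed green pad, 56 x 56 x 3 mm, lining the black loading rack's pocket in which the green-banded module stands at the start, so it goes on showing where that module stood. Origin at the centre of its underside, 4 mm above the table. Its x axis runs along the rack's row, away from the robot. The pads lie 62 mm apart in one row; walls 4 mm thick round the pockets rise to 12 mm above the table.
- pad_white: Fixed white pad, 56 x 56 x 3 mm, lining the black loading rack's pocket in which the white-banded module stands at the start, so it goes on showing where that module stood. Origin at the centre of its underside, 4 mm above the table. Its x axis runs along the rack's row, away from the robot. The pads lie 62 mm apart in one row; walls 4 mm thick round the pockets rise to 12 mm above the table.
- carrier: Aluminium curing carrier, fixed, 304 x 66 mm, empty at the start, with four pockets in a row along its x axis (which points away from the robot, within 0.3 rad). Origin at its centre, at table height. Pocket centres at x = -93, -31, +31 and +93 mm, y = 0; each is 58 x 58 mm inside, its floor 4 mm above the table, its walls 4 mm thick and 12 mm above the table at the top. A module standing in it has its centre at z = 34 mm.
- marker: Yellow end block, 22 x 60 x 16 mm, fixed on one end of the carrier, at x = -139 or +139 mm of it; it marks the carrier's first pocket (an aluminium-coloured block of the same size is on the other end). Origin at the centre of its underside, 4 mm above the table.
There are look-alikes about, which are no part of the job. What is shaped like the part that bears red_module but purple or turquoise is not meant.

How it is judged:
At the end, for the whole second after the job is handed in: The n-th module counted from the robot (by its pad) stands in the n-th pocket from the yellow block: its centre 46, 108, 170 or 232 mm (+-12) from the block's, within 12 mm of the carrier's centre line and 3 mm of its standing height, tilt under 0.08 rad, at rest (under 0.02 m/s, 0.2 rad/s) (((x of each of pad_blue, pad_green, pad_white in the frame of pad_red above 0 m and horizontal distance between red_module and marker between 0.034 and 0.058 m) or (x of pad_blue in the frame of pad_red below 0 m and x of each of pad_green, pad_white in the frame of pad_red above 0 m and horizontal distance between red_module and marker between 0.096 and 0.12 m) or (x of each of pad_blue, pad_white in the frame of pad_red above 0 m and x of pad_green in the frame of pad_red below 0 m and horizontal distance between red_module and marker between 0.096 and 0.12 m) or (x of each of pad_blue, pad_green in the frame of pad_red below 0 m and x of pad_white in the frame of pad_red above 0 m and horizontal distance between red_module and marker between 0.158 and 0.182 m) or (x of each of pad_blue, pad_green in the frame of pad_red above 0 m and x of pad_white in the frame of pad_red below 0 m and horizontal distance between red_module and marker between 0.096 and 0.12 m) or (x of each of pad_blue, pad_white in the frame of pad_red below 0 m and x of pad_green in the frame of pad_red above 0 m and horizontal distance between red_module and marker between 0.158 and 0.182 m) or (x of pad_blue in the frame of pad_red above 0 m and x of each of pad_green, pad_white in the frame of pad_red below 0 m and horizontal distance between red_module and marker between 0.158 and 0.182 m) or (x of each of pad_blue, pad_green, pad_white in the frame of pad_red below 0 m and horizontal distance between red_module and marker between 0.22 and 0.244 m)) and y of red_module in the frame of carrier between -0.012 and 0.012 m and z of red_module in the frame of carrier between 0.031 and 0.037 m and angle between each of red_module, blue_module, green_module, white_module's own z axis and vertical below 0.08 rad and linear speed of each of module_red, module_blue, module_green, module_white below 0.02 m/s and angular speed of each of module_red, module_blue, module_green, module_white below 0.2 rad/s and ((x of each of pad_red, pad_green, pad_white in the frame of pad_blue above 0 m and horizontal distance between blue_module and marker between 0.034 and 0.058 m) or (x of pad_red in the frame of pad_blue below 0 m and x of each of pad_green, pad_white in the frame of pad_blue above 0 m and horizontal distance between blue_module and marker between 0.096 and 0.12 m) or (x of each of pad_red, pad_white in the frame of pad_blue above 0 m and x of pad_green in the frame of pad_blue below 0 m and horizontal distance between blue_module and marker between 0.096 and 0.12 m) or (x of each of pad_red, pad_green in the frame of pad_blue below 0 m and x of pad_white in the frame of pad_blue above 0 m and horizontal distance between blue_module and marker between 0.158 and 0.182 m) or (x of each of pad_red, pad_green in the frame of pad_blue above 0 m and x of pad_white in the frame of pad_blue below 0 m and horizontal distance between blue_module and marker between 0.096 and 0.12 m) or (x of each of pad_red, pad_white in the frame of pad_blue below 0 m and x of pad_green in the frame of pad_blue above 0 m and horizontal distance between blue_module and marker between 0.158 and 0.182 m) or (x of pad_red in the frame of pad_blue above 0 m and x of each of pad_green, pad_white in the frame of pad_blue below 0 m and horizontal distance between blue_module and marker between 0.158 and 0.182 m) or (x of each of pad_red, pad_green, pad_white in the frame of pad_blue below 0 m and horizontal distance between blue_module and marker between 0.22 and 0.244 m)) and y of blue_module in the frame of carrier between -0.012 and 0.012 m and z of blue_module in the frame of carrier between 0.031 and 0.037 m and ((x of each of pad_red, pad_blue, pad_white in the frame of pad_green above 0 m and horizontal distance between green_module and marker between 0.034 and 0.058 m) or (x of pad_red in the frame of pad_green below 0 m and x of each of pad_blue, pad_white in the frame of pad_green above 0 m and horizontal distance between green_module and marker between 0.096 and 0.12 m) or (x of each of pad_red, pad_white in the frame of pad_green above 0 m and x of pad_blue in the frame of pad_green below 0 m and horizontal distance between green_module and marker between 0.096 and 0.12 m) or (x of each of pad_red, pad_blue in the frame of pad_green below 0 m and x of pad_white in the frame of pad_green above 0 m and horizontal distance between green_module and marker between 0.158 and 0.182 m) or (x of each of pad_red, pad_blue in the frame of pad_green above 0 m and x of pad_white in the frame of pad_green below 0 m and horizontal distance between green_module and marker between 0.096 and 0.12 m) or (x of each of pad_red, pad_white in the frame of pad_green below 0 m and x of pad_blue in the frame of pad_green above 0 m and horizontal distance between green_module and marker between 0.158 and 0.182 m) or (x of pad_red in the frame of pad_green above 0 m and x of each of pad_blue, pad_white in the frame of pad_green below 0 m and horizontal distance between green_module and marker between 0.158 and 0.182 m) or (x of each of pad_red, pad_blue, pad_white in the frame of pad_green below 0 m and horizontal distance between green_module and marker between 0.22 and 0.244 m)) and y of green_module in the frame of carrier between -0.012 and 0.012 m and z of green_module in the frame of carrier between 0.031 and 0.037 m and ((x of each of pad_red, pad_blue, pad_green in the frame of pad_white above 0 m and horizontal distance between white_module and marker between 0.034 and 0.058 m) or (x of pad_red in the frame of pad_white below 0 m and x of each of pad_blue, pad_green in the frame of pad_white above 0 m and horizontal distance between white_module and marker between 0.096 and 0.12 m) or (x of each of pad_red, pad_green in the frame of pad_white above 0 m and x of pad_blue in the frame of pad_white below 0 m and horizontal distance between white_module and marker between 0.096 and 0.12 m) or (x of each of pad_red, pad_blue in the frame of pad_white below 0 m and x of pad_green in the frame of pad_white above 0 m and horizontal distance between white_module and marker between 0.158 and 0.182 m) or (x of each of pad_red, pad_blue in the frame of pad_white above 0 m and x of pad_green in the frame of pad_white below 0 m and horizontal distance between white_module and marker between 0.096 and 0.12 m) or (x of each of pad_red, pad_green in the frame of pad_white below 0 m and x of pad_blue in the frame of pad_white above 0 m and horizontal distance between white_module and marker between 0.158 and 0.182 m) or (x of pad_red in the frame of pad_white above 0 m and x of each of pad_blue, pad_green in the frame of pad_white below 0 m and horizontal distance between white_module and marker between 0.158 and 0.182 m) or (x of each of pad_red, pad_blue, pad_green in the frame of pad_white below 0 m and horizontal distance between white_module and marker between 0.22 and 0.244 m)) and y of white_module in the frame of carrier between -0.012 and 0.012 m and z of white_module in the frame of carrier between 0.031 and 0.037 m); the robot touches nothing.
It fails at once if the red module is dropped or knocked: it moves faster than 0.7 m/s while not held (a free fall of about 25 mm) (linear speed of module_red above 0.7 m/s and contact force between the fingers and module_red below 0.1 N).
It fails at once if the blue module is dropped or knocked: it moves faster than 0.7 m/s while not held (a free fall of about 25 mm) (linear speed of module_blue above 0.7 m/s and contact force between the fingers and module_blue below 0.1 N).
It fails at once if the green module is dropped or knocked: it moves faster than 0.7 m/s while not held (a free fall of about 25 mm) (linear speed of module_green above 0.7 m/s and contact force between the fingers and module_green below 0.1 N).
It fails at once if the white module is dropped or knocked: it moves faster than 0.7 m/s while not held (a free fall of about 25 mm) (linear speed of module_white above 0.7 m/s and contact force between the fingers and module_white below 0.1 N).
It also fails if it takes over 120 s, if anything falls off the work surface, if the arm or the gripper's body presses on something with over 40 N, if the wrist force passes 120 N, or if a joint passes its speed limit or range.

## Working session

There is one attempt and no reset: what is moved stays moved. The work goes in short steps, Python scripts to look and compute and a tool call to move; the robot and the scene stay as the last step left them, time stands still between calls to the robot, and variables do not carry over. Pictures are saved under pics/ and viewed, and the job is handed in when it is done.

Besides the shell and the picture viewer there is one more tool, called after "Emit:" as name(argument=value, ...), one argument or row to a line, values as JSON. arm_command: Moves the arm, as the interface text tells. Its arguments: {"type":"object","properties":{"increments":{"type":"array"},"gripper":{"type":"number"},"force":{"type":"number"}},"required":["increments"]}

```bash
mkdir -p pics; python3 - <<'E'
from station import bot, read_camera
import cv2
o=bot.get_obs(); print(o)
for n in ("scene","side","wrist"):
    c=read_camera(n); cv2.imwrite(f"pics/{n}0.png",c["image"]); print(n,{k:v for k,v in c.items() if k!="image"})
E
```

```text
{'t': 0.0, 'q': array([-1.21210353,  0.47781808,  0.02234664,  1.55648135, -0.01146252,
        1.1092676 , -0.08309509]), 'joint_vel': array([-0.00182652, -0.00044591,  0.00092689, -0.00182529,  0.00066745,
        0.00137603,  0.00110959]), 'joint_torque': array([-6.17586047e-04, -5.96454763e+01,  1.60755124e+00, -2.81187558e+01,
        1.24324544e-02,  9.56291333e-03,  5.47572355e-06]), 'eef_pos': array([0.30350199, 0.6021787 , 0.19600123]), 'tool_rot': array([-1.27549957e-04,  2.31265164e-01,  9.72890318e-01, -9.14223243e-04]), 'contact_force': array([ 0.72775031, -0.04203489,  0.70257211]), 'torque': array([-0.03404942,  0.01308359, -0.03549702]), 'gripper_width': 1.0003870917888529}
scene {'fx': 443.2170463938198, 'fy': 443.2170463938198, 'cx': 318.08750019926805, 'cy': 246.76049598530528, 'eye': array([0.8112258 , 0.46476225, 0.44456476]), 'rotation': array([-0.11270714,  0.23471435,  0.86724351, -0.42437598])}
side {'fx': 618.7471374826287, 'fy': 618.7471374826287, 'cx': 324.02843092154575, 'cy': 234.60198953589466, 'eye': array([ 0.05516383, -0.50001859,  0.63722938]), 'rotation': array([-0.40706209,  0.83185157, -0.3401895 ,  0.16307827])}
wrist {'fx': 371.64829954431775, 'fy': 371.64829954431775, 'cx': 321.4942366098034, 'cy': 240.02865522789122, 'tool_from_camera': array([[-1.56339928e-04, -9.63494394e-01, -2.67728460e-01,
         6.90488803e-02],
       [ 9.99999603e-01,  8.43385857e-05, -8.87464936e-04,
        -2.41162989e-04],
       [ 8.77647330e-04, -2.67728492e-01,  9.63493998e-01,
        -1.77133534e-01],
       [ 0.00000000e+00,  0.00000000e+00,  0.00000000e+00,
         1.00000000e+00]])}
```

View pics/scene0.png

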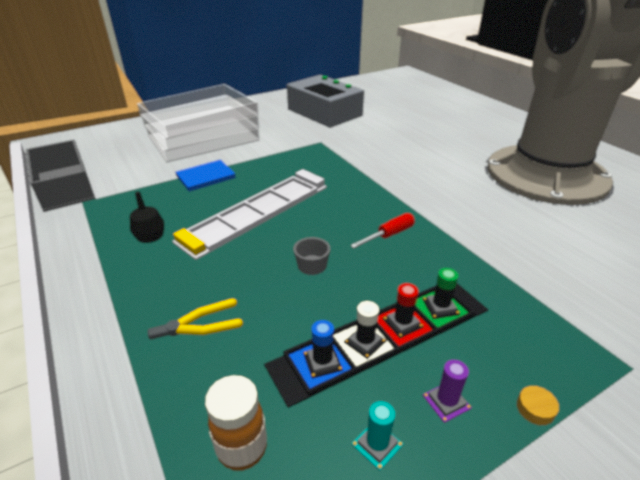

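View pics/side0.png

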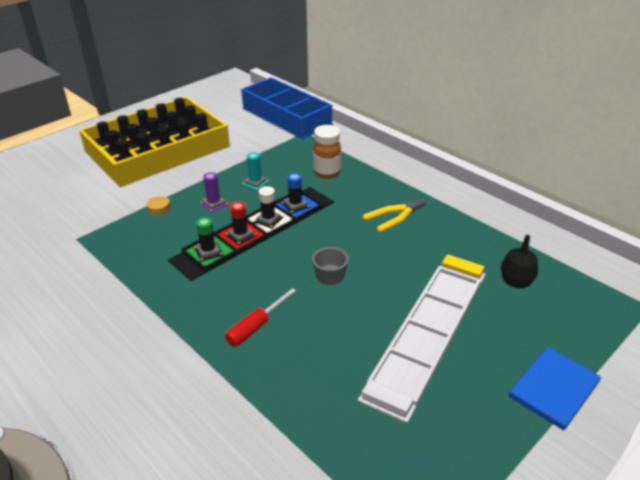

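View pics/wrist0.png

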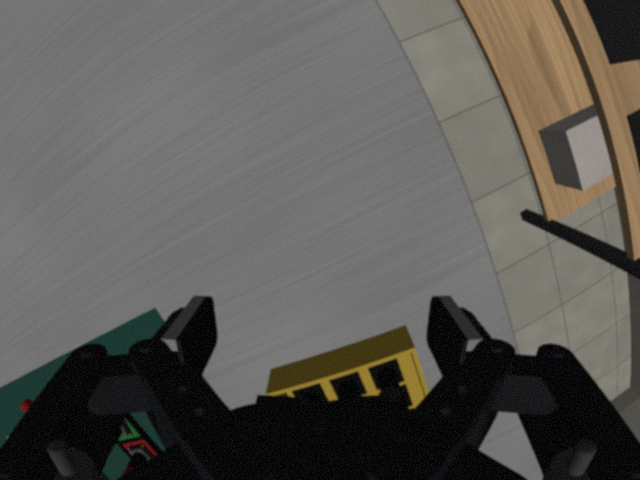

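Two rows are visible. In the rack, counted from the robot, the order is green (scene 447,280), red (407,297), white (368,315), blue (322,335). The carrier runs from the yellow block (scene 188,241; side 463,266) at its far end to the aluminium block (side 388,400) at its near end. The look-alikes are the purple module (scene 453,385), the turquoise one (380,425) and the black modules in the yellow tray. Next I'll measure.

```bash
cat > h.py <<'E'
import numpy as np, cv2
from scipy.spatial.transform import Rotation as R
from station import bot, read_camera
def q2R(q): return R.from_quat([q[1],q[2],q[3],q[0]]).as_matrix()
def grab(n):
    o=bot.get_obs(); c=read_camera(n); c["name"]=n
    if n=="wrist":
        M=c["tool_from_camera"]; Rt=q2R(o["tool_rot"])
        c["E"]=Rt@M[:3,3]+o["eef_pos"]; c["Rw"]=Rt@M[:3,:3]
    else: c["E"]=np.array(c["eye"]); c["Rw"]=q2R(c["rotation"])
    return c
def ray(c,uv):
    x=(uv[0]-c["cx"])/c["fx"]; y=(uv[1]-c["cy"])/c["fy"]
    if c["name"]=="wrist":
        r=np.hypot(x,y); d=np.array([np.sin(r)*x/max(r,1e-9),np.sin(r)*y/max(r,1e-9),np.cos(r)])
    else: d=np.array([x,y,1.])
    return c["Rw"]@(d/np.linalg.norm(d))
def onz(c,uv,z):
    d=ray(c,uv); return c["E"]+d*(z-c["E"][2])/d[2]
def proj(c,P):
    p=c["Rw"].T@(np.asarray(P)-c["E"])
    if c["name"]=="wrist":
        th=np.arctan2(np.hypot(p[0],p[1]),p[2]); k=th/max(np.hypot(p[0],p[1]),1e-9); x,y=p[0]*k,p[1]*k
    else: x,y=p[0]/p[2],p[1]/p[2]
    return np.array([x*c["fx"]+c["cx"],y*c["fy"]+c["cy"]])
HS={"red":[((0,150,60),(8,255,255)),((172,150,60),(179,255,255))],"green":[((55,150,60),(75,255,255))],"blue":[((100,150,60),(120,255,255))],"yellow":[((22,150,80),(34,255,255))],"white":[((0,0,190),(179,40,255))]}
def mask(im,col):
    h=cv2.cvtColor(im,cv2.COLOR_BGR2HSV); m=0
    for lo,hi in HS[col]: m=m|cv2.inRange(h,lo,hi)
    return m
def blobs(im,col,amin=40):
    n,l,s,ce=cv2.connectedComponentsWithStats(mask(im,col)); return [(s[i].tolist(),ce[i].round(1).tolist()) for i in range(1,n) if s[i][4]>amin],l
E
python3 - <<'E'
from h import *
for n in ("scene","side"):
    c=grab(n)
    for col in HS:
        print(n,col,[ (s,ce,onz(c,ce,0.02 if col=="yellow" else .06).round(3).tolist()) for s,ce in blobs(c["image"],col)[0]])
    x0,y0,x1,y1=(260,250,500,410) if n=="scene" else (160,160,340,280)
    cv2.imwrite(f"pics/crop_{n}.png",cv2.resize(c["image"][y0:y1,x0:x1],None,fx=3,fy=3,interpolation=cv2.INTER_CUBIC))
    x0,y0,x1,y1=(165,160,335,260) if n=="scene" else (350,245,500,425)
    cv2.imwrite(f"pics/cropc_{n}.png",cv2.resize(c["image"][y0:y1,x0:x1],None,fx=3,fy=3,interpolation=cv2.INTER_CUBIC))
E
```

```text
scene red [([379, 213, 35, 24, 456], [397.3, 224.2], [0.433, 0.05, 0.06]), ([398, 283, 21, 24, 333], [407.0, 295.3], [0.519, 0.177, 0.06]), ([377, 308, 56, 39, 726], [403.2, 328.3], [0.557, 0.217, 0.06])]
scene green [([437, 268, 21, 22, 299], [446.8, 279.1], [0.455, 0.18, 0.06]), ([415, 291, 54, 37, 561], [439.0, 311.5], [0.503, 0.218, 0.06])]
scene blue [([108, 0, 254, 100, 20709], [234.2, 42.1], [0.233, -1.113, 0.06]), ([177, 161, 58, 30, 1058], [205.2, 175.0], [0.633, -0.245, 0.06]), ([288, 320, 64, 69, 1400], [318.1, 356.0], [0.66, 0.202, 0.06])]
scene yellow [([173, 228, 32, 26, 419], [188.9, 240.6], [0.708, -0.125, 0.02]), ([176, 298, 67, 37, 1122], [207.8, 319.3], [0.738, 0.052, 0.02])]
scene white [([400, 14, 132, 52, 1739], [459.2, 33.8], [-0.521, -0.8, 0.06]), ([0, 67, 640, 413, 73553], [374.4, 245.4], [0.494, 0.075, 0.06]), ([623, 79, 17, 20, 178], [633.7, 90.5], [-0.46, -0.116, 0.06]), ([297, 170, 26, 13, 149], [309.4, 175.8], [0.474, -0.148, 0.06]), ([274, 182, 37, 20, 379], [292.4, 190.5], [0.524, -0.118, 0.06]), ([32, 192, 132, 288, 19308], [90.7, 357.5], [0.871, 0.08
[... 1458 characters left out ...]
0], [0.552, 0.649, 0.02]), ([363, 205, 49, 27, 534], [389.0, 215.3], [0.72, 0.029, 0.02]), ([443, 255, 41, 22, 484], [462.8, 265.4], [0.702, -0.135, 0.02])]
side white [([0, 69, 330, 411, 63190], [118.3, 321.3], [0.254, 0.088, 0.06]), ([252, 69, 388, 178, 2448], [478.4, 170.5], [0.887, -0.028, 0.06]), ([315, 122, 325, 178, 9009], [492.5, 211.1], [0.802, -0.114, 0.06]), ([259, 187, 15, 9, 107], [266.0, 190.7], [0.584, 0.184, 0.06]), ([275, 209, 15, 18, 86], [282.0, 217.9], [0.552, 0.108, 0.06]), ([363, 267, 121, 144, 6272], [420.9, 341.1], [0.505, -0.207, 0.06]), ([507, 324, 133, 156, 9682], [596.4, 429.1], [0.54, -0.419, 0.06]), ([359, 397, 56, 24, 132], [389.1, 409.6], [0.4, -0.246, 0.06])]
```

View pics/crop_scene.png

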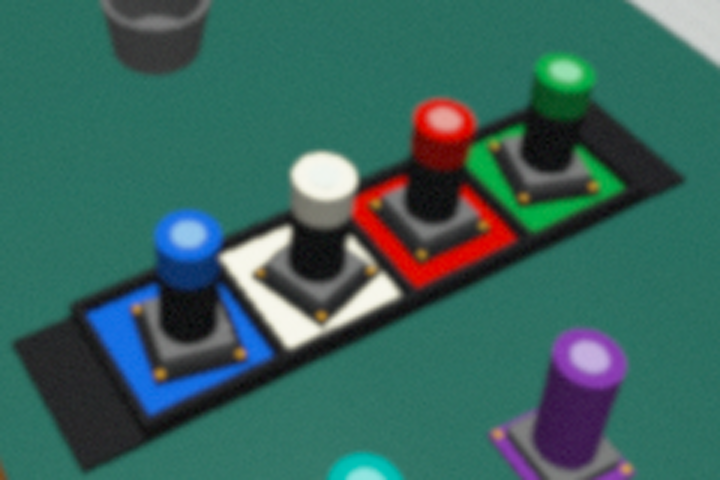

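View pics/cropc_side.png

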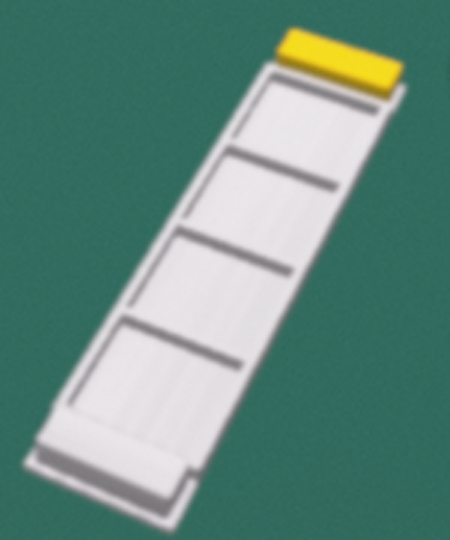

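Emit:
arm_command(
  increments=[
    {"travel": [-3, -2.1, 0], "spin": -0.035},
    {"travel": [-6, -4.2, 0], "spin": -0.07},
    {"travel": [-9, -6.3, 0], "spin": -0.11},
    {"travel": [-12, -8.4, 0], "spin": -0.145},
    {"travel": [-15, -10.5, 0], "spin": -0.18},
    {"travel": [-18, -12.6, 0], "spin": -0.215},
    {"travel": [-21, -14.7, 0], "spin": -0.25},
    {"travel": [-24, -16.8, 0], "spin": -0.29},
    {"travel": [-27, -18.9, 0], "spin": -0.325},
    {"travel": [-30, -21, 0], "spin": -0.36},
    {"travel": [-33, -23.1, 0], "spin": -0.4},
    {"travel": [-36, -25.2, 0], "spin": -0.435},
  ],
  gripper=8.5,
)

```text
t: 1.25
eef_pos: [0.5124, 0.214, 0.1971]
tool_rot: [0.0, 0.015, 1.0, 0.0]
contact_force: [0.7, 0.2, -0.3]
gripper_width: 0.991
```

Emit:
arm_command(
  increments=[
    {"travel": [-2, -1.5, -1], "spin": -0.02},
    {"travel": [-3.2, -2.3, -2], "spin": -0.032},
    {"travel": [-3.2, -2.3, -3], "spin": -0.032},
    {"travel": [-3.2, -2.3, -3], "spin": -0.032},
  ],
)

```text
t: 1.58
eef_pos: [0.5444, 0.1918, 0.2289]
tool_rot: [0.001, 0.001, 1.0, 0.001]
contact_force: [0.5, 0.8, -0.6]
gripper_width: 0.994
```

```bash
python3 - <<'E'
from h import *
c=grab("wrist"); o=bot.get_obs(); print(o["t"],o["eef_pos"],q2R(o["tool_rot"]).round(3).tolist(),o["q"])
cv2.imwrite("pics/w1.png",c["image"])
E
```

```text
1.6333 [0.54319385 0.19276495 0.22785843] [[-1.0, -0.0, 0.001], [-0.0, 1.0, 0.001], [-0.001, 0.001, -1.0]] [-0.53554742  0.28482378  0.10717711  1.76922537 -0.03479439  1.08753819
  1.15454669]
```

View pics/w1.png

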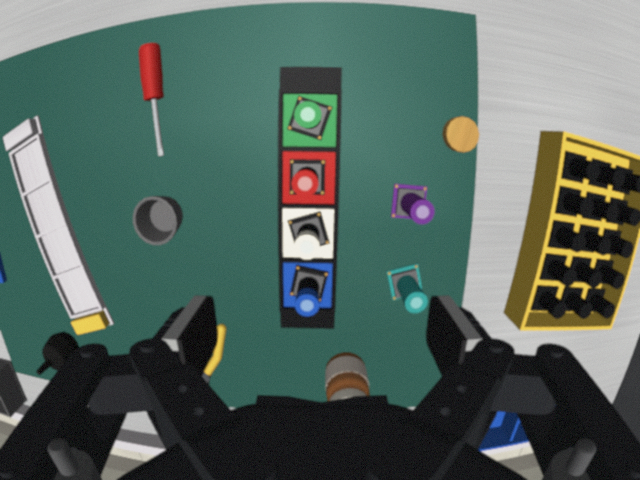

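The wrist view shows the rack from above: green (307,115), red (305,183), white (307,245), blue (306,303). The look-alikes, purple (422,211) and turquoise (415,301), are clear of it. The carrier is at the left, with its yellow block at (90,323).

```bash
python3 - <<'E'
from h import *
c=grab("wrist"); im=c["image"]; o=bot.get_obs()
# light cap inner discs / tops: hough-free: threshold ROI, fit
g=cv2.resize(im[85:330,260:355],None,fx=6,fy=6,interpolation=cv2.INTER_CUBIC)[:, :]
cv2.imwrite("pics/w1a.png",cv2.resize(im[85:330,260:355],None,fx=2.4*1,fy=2.4,interpolation=cv2.INTER_CUBIC))
for n,uv in dict(green=(307.5,114.5),red=(305,183),white=(306,245),blue=(306.5,304.5)).items():
    print(n,onz(c,uv,.067).round(4), "base-check pad")
for col in ("green","red","blue"):
    m=mask(im,col); cs,_=cv2.findContours(m[85:330,260:355],cv2.RETR_EXTERNAL,cv2.CHAIN_APPROX_NONE,offset=(260,85))
    k=max(cs,key=cv2.contourArea); pts=np.array([onz(c,p[0],.007)[:2] for p in k],np.float32)
    print(col,cv2.minAreaRect(pts))
for col,d in (("red",1),("green",1),("blue",1)):
    m=mask(im,col)
    n,l,s,ce=cv2.connectedComponentsWithStats(m[85:330,260:355]); print(col,[(s[i].tolist(),(ce[i]+[260,85]).round(1)) for i in range(1,n) if s[i][4]>30])
# cross view
for n,uvs in (("scene",dict(green=(448.5,274),red=(408,290),white=(367.5,308),blue=(323,327.5))),("side",dict(green=(205,222.5),red=(238,207),white=(266,191.5),blue=(294.5,177)))):
    cc=grab(n); print(n,{k:onz(cc,v,.067)[:2].round(4).tolist() for k,v in uvs.items()})
s=grab("side")
for n,L in (("yellow",[(290,28),(404,64),(387,88),(278,54)]),("alu",[(62,405),(188,462),(172,500),(37,440)])):
    P=np.array([onz(s,(350+a/3,245+b/3),.02)[:2] for a,b in L]); print(n,P.round(4).tolist(),P.mean(0).round(4))
E
```

```text
green [0.4516 0.1806 0.067 ] base-check pad
red [0.5141 0.178  0.067 ] base-check pad
white [0.5731 0.1784 0.067 ] base-check pad
blue [0.6353 0.1781 0.067 ] base-check padTraceback (most recent call last):
  File "<stdin>", line 10, in <module>
ValueError: max() iterable argument is empty
```

View pics/w1a.png

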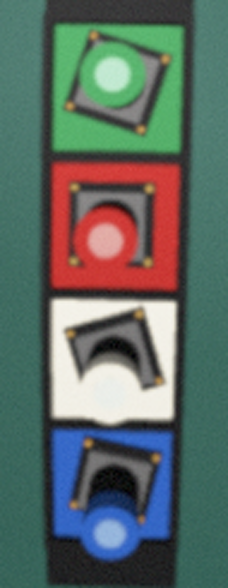

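```bash
python3 - <<'E'
from h import *
c=grab("wrist"); 
for n,uv in dict(green=(113,73.5),red=(105,239),white=(111,389),blue=(110,533)).items():
    print(n,onz(c,(260+uv[0]/2.4,85+uv[1]/2.4),.067).round(4))
for n,uvs in (("scene",dict(green=(448.5,274),red=(408,290),white=(367.5,308),blue=(323,327.5))),("side",dict(green=(205,222.5),red=(238,207),white=(266,191.5),blue=(294.5,177)))):
    cc=grab(n); print(n,{k:onz(cc,v,.067)[:2].round(4).tolist() for k,v in uvs.items()})
s=grab("side")
for n,L in (("yellow",[(290,28),(404,64),(387,88),(278,54)]),("alu",[(62,405),(188,462),(172,500),(37,440)])):
    P=np.array([onz(s,(350+a/3,245+b/3),.02)[:2] for a,b in L]); print(n,P.round(4).tolist(),P.mean(0).round(4))
E
```

```text
green [0.4516 0.1804 0.067 ]
red [0.5144 0.1772 0.067 ]
white [0.5737 0.179  0.067 ]
blue [0.6366 0.1778 0.067 ]
scene {'green': [0.453, 0.1789], 'red': [0.5168, 0.1759], 'white': [0.5775, 0.1758], 'blue': [0.6381, 0.1754]}
side {'green': [0.4542, 0.1753], 'red': [0.5158, 0.172], 'white': [0.5759, 0.1744], 'blue': [0.6388, 0.1739]}
yellow [[0.7057, -0.1019], [0.7235, -0.1597], [0.7022, -0.1641], [0.6846, -0.1102]] [ 0.704 -0.134]
alu [[0.4407, -0.1834], [0.4556, -0.2383], [0.4369, -0.2455], [0.4203, -0.1883]] [ 0.4384 -0.2139]
```

Emit:
arm_command(
  increments=[
    {"travel": [2.5, -0.4, 2]},
    {"travel": [5, -0.8, 4]},
    {"travel": [7.5, -1.1, 6]},
    {"travel": [9, -1.4, 8]},
    {"travel": [9, -1.4, 10]},
    {"travel": [9, -1.4, 12]},
    {"travel": [9, -1.4, 12.8]},
    {"travel": [9, -1.4, 12.8]},
    {"travel": [9, -1.4, 12.8]},
  ],
  gripper=6,
)

```text
invalid input at $.increments[0]: expected keys travel, spin
```

```bash
python3 - <<'E'
from h import *
c=grab("wrist"); o=bot.get_obs(); print(o["t"],o["eef_pos"],q2R(o["tool_rot"]).round(3).tolist(),o["gripper_width"])
cv2.imwrite("pics/w2.png",c["image"]); g=proj(c,o["eef_pos"]+[0,0,-.033]); print(g)
for n,uv in dict(t=g).items(): pass
cv2.imwrite("pics/s2.png",grab("side")["image"][140:300,140:340].repeat(3,0).repeat(3,1))
E
```

```text
1.9333 [0.54215267 0.19248962 0.22641615] [[-1.0, -0.002, -0.001], [-0.002, 1.0, -0.0], [0.001, -0.0, -1.0]] 0.9991761468093329
[320.86276512 257.80428151]
```

View pics/w2.png

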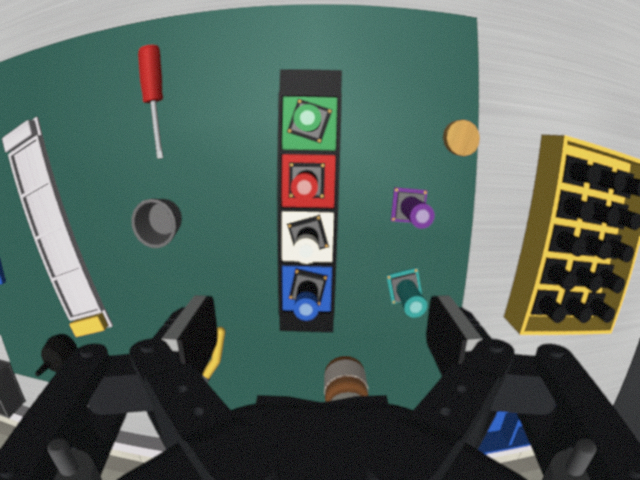

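View pics/s2.png

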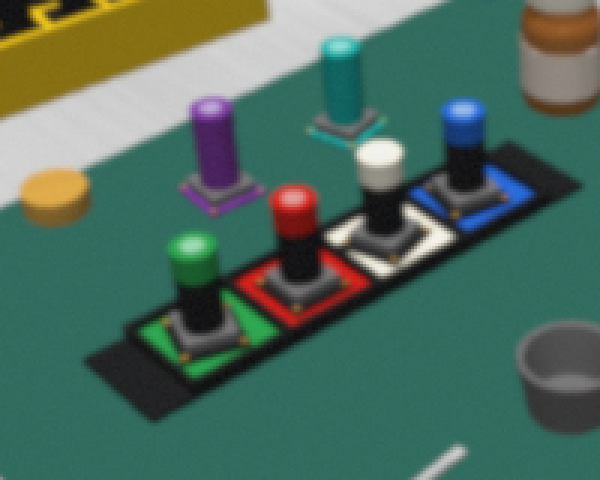

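The move was refused because each row needs a spin, so nothing changed. I'll repeat it with spin.

Emit:
arm_command(
  increments=[
    {"travel": [2.5, -0.4, 2], "spin": 0},
    {"travel": [5, -0.8, 4], "spin": 0},
    {"travel": [7.5, -1.1, 6], "spin": 0},
    {"travel": [9, -1.4, 8], "spin": 0},
    {"travel": [9, -1.4, 10], "spin": 0},
    {"travel": [9, -1.4, 12], "spin": 0},
    {"travel": [9, -1.4, 12.8], "spin": 0},
    {"travel": [9, -1.4, 12.8], "spin": 0},
    {"travel": [9, -1.4, 12.8], "spin": 0},
  ],
  gripper=6,
)

```text
t: 2.73
eef_pos: [0.4533, 0.1779, 0.0992]
tool_rot: [-0.0, -0.0, 1.0, -0.0]
contact_force: [0.7, -0.8, 0.7]
gripper_width: 0.711
```

```bash
python3 - <<'E'
from h import *
c=grab("wrist"); o=bot.get_obs(); print(o["t"],o["eef_pos"],q2R(o["tool_rot"]).round(3).tolist(),o["gripper_width"])
cv2.imwrite("pics/w3.png",c["image"])
for d in (0,.003): print(proj(c,[.453,.179-d,.067]))
E
```

```text
2.7833 [0.45382067 0.17808605 0.09974557] [[-1.0, -0.0, 0.001], [-0.0, 1.0, 0.0], [-0.001, 0.0, -1.0]] 0.7031031561938722
[323.13702218 257.41745271]
[318.07461085 257.4158373 ]
```

View pics/w3.png

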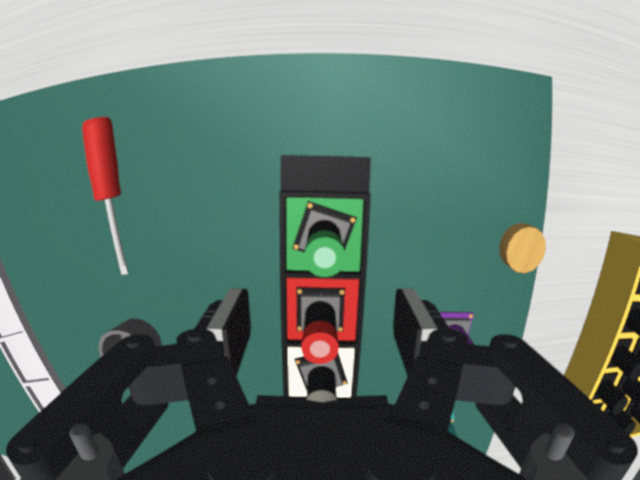

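Green's top is at (325,257), almost exactly under the tool. A shift of +2 mm in y centres it, so I'll descend and grip.

Emit:
arm_command(
  increments=[
    {"travel": [0, 0.2, 1.5], "spin": 0},
    {"travel": [0, 0.2, 3], "spin": 0},
    {"travel": [0, 0.2, 4.5], "spin": 0},
    {"travel": [0, 0.2, 6], "spin": 0},
    {"travel": [0, 0.2, 7.2], "spin": 0},
    {"travel": [0, 0.2, 8], "spin": 0},
    {"travel": [0, 0.2, 8], "spin": 0},
    {"travel": [0, 0.2, 8], "spin": 0},
  ],
)

```text
t: 3.45
eef_pos: [0.4536, 0.1799, 0.0195]
tool_rot: [0.0, -0.0, 1.0, 0.0]
contact_force: [0.2, -0.2, 0.5]
gripper_width: 0.7
```

Emit:
arm_command(
  increments=[
    {"travel": [0, 0, 0], "spin": 0},
    {"travel": [0, 0, 0], "spin": 0},
    {"travel": [0, 0, 0], "spin": 0},
    {"travel": [0, 0, 0], "spin": 0},
    {"travel": [0, 0, 0], "spin": 0},
    {"travel": [0, 0, 0], "spin": 0},
    {"travel": [0, 0, 0], "spin": 0},
    {"travel": [0, 0, 0], "spin": 0},
  ],
  gripper=1.5,
  force=35,
)

```text
t: 4.12
eef_pos: [0.4537, 0.1799, 0.0198]
tool_rot: [0.001, 0.0, 1.0, 0.0]
contact_force: [-1.2, -0.8, 6.7]
gripper_width: 0.264
```

Emit:
arm_command(
  increments=[
    {"travel": [0, 0, -1], "spin": 0},
    {"travel": [0, 0, -3], "spin": 0},
    {"travel": [0, 0, -6], "spin": 0},
    {"travel": [0, 0, -9], "spin": 0},
    {"travel": [0, 0, -12], "spin": 0},
    {"travel": [0, 0, -14], "spin": 0},
    {"travel": [0, 0, -14], "spin": 0},
  ],
)

```text
t: 4.7
eef_pos: [0.4557, 0.181, 0.1639]
tool_rot: [0.004, 0.0, 1.0, 0.002]
contact_force: [1.0, 0.6, -0.4]
gripper_width: 0.263
```

Emit:
arm_command(
  increments=[
    {"travel": [-1.5, -2.5, 0], "spin": -0.02},
    {"travel": [-3.3, -5.3, 0], "spin": -0.05},
    {"travel": [-5.2, -8.3, 0], "spin": -0.08},
    {"travel": [-7.1, -11.3, 0], "spin": -0.11},
    {"travel": [-9.0, -14.3, 0], "spin": -0.13},
    {"travel": [-10.9, -17.3, 0], "spin": -0.16},
    {"travel": [-12.8, -20.3, 0], "spin": -0.18},
    {"travel": [-14.7, -23.3, 0], "spin": -0.21},
    {"travel": [-16.6, -26.3, 0], "spin": -0.24},
    {"travel": [-18.5, -29.3, 0], "spin": -0.27},
    {"travel": [-20, -31.6, 0], "spin": -0.29},
    {"travel": [-20.7, -32.7, 0], "spin": -0.292},
  ],
)

```text
t: 5.7
eef_pos: [0.6605, -0.152, 0.1582]
tool_rot: [-0.001, -0.144, 0.99, -0.001]
contact_force: [-0.6, -1.1, -0.2]
gripper_width: 0.262
```

```bash
python3 - <<'E'
from h import *
bot.get_obs(); read_camera("side")
read_camera("side")
c=grab("wrist"); o=bot.get_obs(); print(o["t"],o["eef_pos"],q2R(o["tool_rot"]).round(3).tolist(),o["gripper_width"])
cv2.imwrite("pics/w4.png",c["image"])
np.save("w4.npy",c,allow_pickle=True)
E
```

```text
5.85 [ 0.65943861 -0.14740316  0.15804921] [[-0.958, -0.286, -0.002], [-0.286, 0.958, 0.0], [0.002, 0.001, -1.0]] 0.2609824578784887
```

View pics/w4.png

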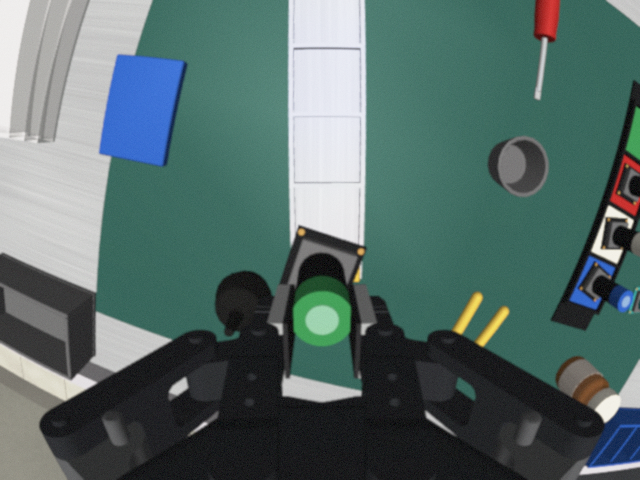

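```bash
python3 - <<'E'
from h import *
c=np.load("w4.npy",allow_pickle=True).item(); im=c["image"]
g=cv2.cvtColor(im,cv2.COLOR_BGR2GRAY)
for x in (310,330,350):
    col=g[20:225,x-3:x+4].mean(1); d=[i+20 for i in range(2,len(col)-2) if col[i]<col[i-2]-8 and col[i]<col[i+2]-8]; print(x,d)
u=np.array([.9576,.288]); n=np.array([-.288,.9576]); C=np.array([.5712,-.174])
for r in (48,116,182):
    h=cv2.cvtColor(im,cv2.COLOR_BGR2HSV)[r-12]; w=np.where((h[:,1]<60)&(np.arange(640)>250)&(np.arange(640)<400))[0]
    a,b=w.min(),w.max()
    for z in (.012,):
        P=[onz(c,p,z)[:2] for p in ((a,r-12),(b,r-12),(330,r))]; print(r,a,b,[((p-C)@u,(p-C)@n) for p in P])
E
```

```text
310 [47, 48, 116, 182]
330 [47, 48, 116, 182]
350 [48, 49, 116, 182]
48 287 365 [(np.float64(-0.07039748945682778), np.float64(-0.03128940220053946)), (np.float64(-0.07039636233000279), np.float64(0.03607086798182041)), (np.float64(-0.058533898551280945), np.float64(0.0057213057409552385))]
116 287 366 [(np.float64(-0.008711882466400343), np.float64(-0.031355907919099986)), (np.float64(-0.008635779804370258), np.float64(0.03641408150542647)), (np.float64(0.002275357538047592), np.float64(0.005438732821562459))]
182 288 365 [(np.float64(0.0490311902291448), np.float64(-0.031179652094191875)), (np.float64(0.04920215922732419), np.float64(0.035863803213204266)), (np.float64(0.05988057636894533), np.float64(0.005327771486856086))]
```

Emit:
arm_command(
  increments=[
    {"travel": [-0.2, 0.2, 2], "spin": 0},
    {"travel": [-0.2, 0.2, 4.5], "spin": 0},
    {"travel": [-0.2, 0.2, 7], "spin": 0},
    {"travel": [-0.2, 0.2, 9.5], "spin": 0},
    {"travel": [-0.2, 0.2, 11.5], "spin": 0},
    {"travel": [-0.2, 0.2, 12.5], "spin": 0},
    {"travel": [-0.2, 0.2, 12.8], "spin": 0},
    {"travel": [-0.2, 0.2, 12.8], "spin": 0},
    {"travel": [-0.2, 0.2, 12.8], "spin": 0},
  ],
)

```text
t: 6.6
eef_pos: [0.6623, -0.1441, 0.0323]
tool_rot: [0.001, -0.146, 0.989, -0.0]
contact_force: [0.3, -0.3, -0.9]
gripper_width: 0.261
```

```bash
python3 - <<'E'
from h import *
o=bot.get_obs(); print(o["t"],o["eef_pos"])
c=grab("wrist"); cv2.imwrite("pics/w5.png",c["image"]); o=bot.get_obs(); print(o["eef_pos"])
s=grab("side");cv2.imwrite("pics/s5.png",cv2.resize(s["image"][200:420,340:520],None,fx=3,fy=3)[:600])
E
```

```text
6.6 [ 0.66227347 -0.14408555  0.03227772]
[ 0.66258827 -0.14452221  0.03263118]
```

View pics/w5.png

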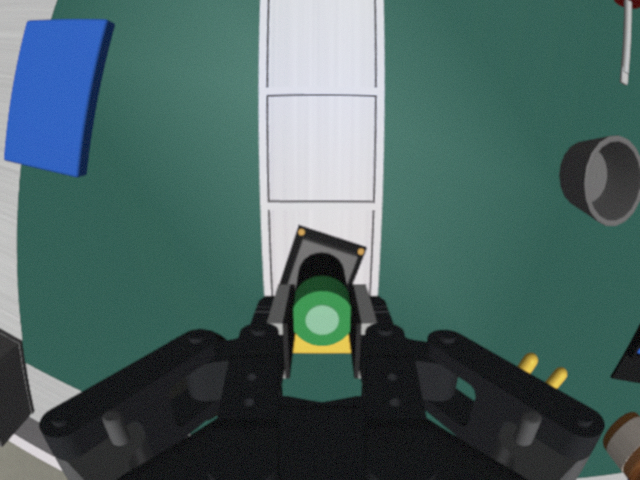

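View pics/s5.png

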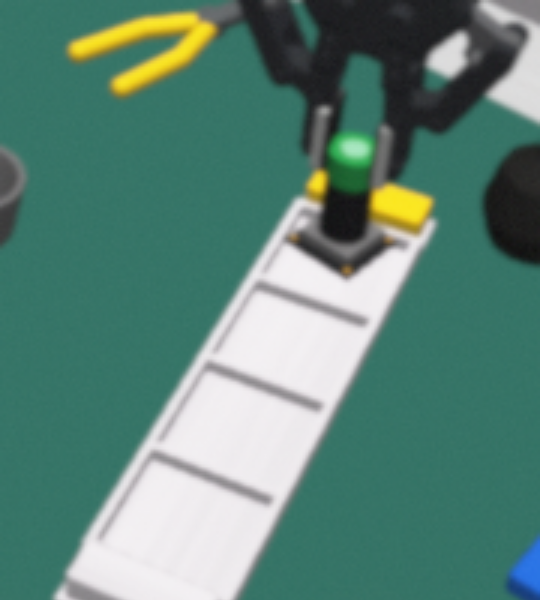

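```bash
python3 - <<'E'
from h import *
c=grab("wrist"); o=bot.get_obs(); print(o["eef_pos"])
u=np.array([.9576,.288]); n=np.array([-.288,.9576]); C=np.array([.5715,-.1714])
for uv in ((320,206),(320,92),(260,150),(384,150)):
    p=onz(c,uv,.012)[:2]-C; print(uv,(p@u).round(4),(p@n).round(4))
t=o["eef_pos"][:2]-C; print((t@u),(t@n))
p=onz(c,(322,320),.0164+.062)[:2]-C; print("top",p@u,p@n)
E
```

```text
[ 0.66255842 -0.14483063  0.0326079 ]
(320, 206) 0.0619 -0.001
(320, 92) 0.0007 -0.001
(260, 150) 0.0313 -0.0329
(384, 150) 0.0313 0.0331
0.09484951863013148 -0.0007820000149950313
top 0.09533130919140945 9.793396087635975e-05
```

The carrier centre is confirmed to within 1 mm: the divider measures 61.9 mm (expected 62) and the edges −32.9 and +33.1 mm. The module sits 2 mm too far along. I'll correct that while lowering slowly.

Emit:
arm_command(
  increments=[
    {"travel": [0.2, 0, 0.3], "spin": 0},
    {"travel": [0.2, 0, 0.6], "spin": 0},
    {"travel": [0.2, 0, 0.9], "spin": 0},
    {"travel": [0.2, 0, 1.1], "spin": 0},
    {"travel": [0.2, 0, 1.3], "spin": 0},
    {"travel": [0.2, 0, 1.4], "spin": 0},
    {"travel": [0.2, 0, 1.5], "spin": 0},
    {"travel": [0.2, 0, 1.5], "spin": 0},
  ],
)

```text
t: 7.42
eef_pos: [0.6596, -0.1456, 0.0169]
tool_rot: [-0.0, -0.145, 0.989, 0.0]
contact_force: [-1.9, -0.7, 6.8]
gripper_width: 0.262
```

Emit:
arm_command(
  increments=[
    {"travel": [0, 0, 0], "spin": 0},
    {"travel": [0, 0, 0], "spin": 0},
    {"travel": [0, 0, 0], "spin": 0},
    {"travel": [0, 0, 0], "spin": 0},
    {"travel": [0, 0, 0], "spin": 0},
    {"travel": [0, 0, 0], "spin": 0},
  ],
  gripper=6,
)

```text
t: 7.92
eef_pos: [0.6596, -0.1453, 0.0159]
tool_rot: [-0.0, -0.146, 0.989, 0.0]
contact_force: [0.1, -0.7, 0.6]
gripper_width: 0.703
```

Emit:
arm_command(
  increments=[
    {"travel": [0, 0, -1], "spin": 0},
    {"travel": [0, 0, -3], "spin": 0},
    {"travel": [0, 0, -5], "spin": 0},
    {"travel": [0, 0, -8], "spin": 0},
    {"travel": [0, 0, -11], "spin": 0},
    {"travel": [0, 0, -14], "spin": 0},
    {"travel": [0, 0, -14], "spin": 0},
    {"travel": [0, 0, -14], "spin": 0},
  ],
)

```text
t: 8.58
eef_pos: [0.6612, -0.1458, 0.1592]
tool_rot: [0.003, -0.145, 0.989, -0.001]
contact_force: [-0.0, 0.3, -0.3]
gripper_width: 0.701
```

```bash
python3 - <<'E'
from h import *
o=bot.get_obs(); print(o["t"],o["eef_pos"],o["gripper_width"],o["q"])
c=grab("wrist"); cv2.imwrite("pics/w6.png",c["image"])
print(q2R(o["tool_rot"]).round(3).tolist())
E
```

```text
8.5833 [ 0.66120353 -0.14577509  0.15922281] 0.700537756276587 [-0.00277595  0.51451278  0.18233934  1.60101126 -0.10445422  1.03030912
  2.0725959 ]
[[-0.958, -0.288, 0.005], [-0.288, 0.958, -0.001], [-0.005, -0.002, -1.0]]
```

View pics/w6.png

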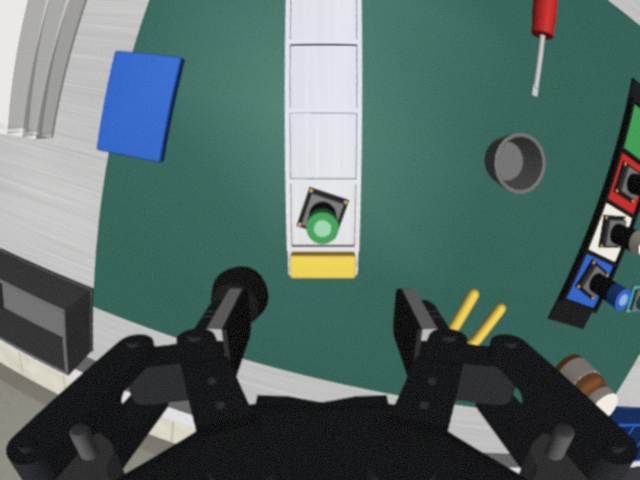

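Green stands in the pocket beside the yellow block, top at (322,228), board flat inside the walls. Red is next.

Emit:
arm_command(
  increments=[
    {"travel": [0.3, 2, 0], "spin": 0.02},
    {"travel": [0.7, 5, 0], "spin": 0.05},
    {"travel": [1.1, 8.2, 0], "spin": 0.08},
    {"travel": [1.5, 11.4, 0], "spin": 0.11},
    {"travel": [1.9, 14.6, 0], "spin": 0.13},
    {"travel": [2.3, 17.8, 0], "spin": 0.16},
    {"travel": [2.8, 21, 0], "spin": 0.19},
    {"travel": [3.2, 24.2, 0], "spin": 0.22},
    {"travel": [3.6, 27.4, 0], "spin": 0.24},
    {"travel": [4, 30.6, 0], "spin": 0.27},
    {"travel": [4.4, 33.5, 0], "spin": 0.29},
    {"travel": [4.6, 35, 0], "spin": 0.292},
  ],
)

```text
t: 9.63
eef_pos: [0.5116, 0.1804, 0.1546]
tool_rot: [-0.002, -0.002, 1.0, 0.0]
contact_force: [0.1, 0.5, -0.1]
gripper_width: 0.701
```

Emit:
arm_command(
  increments=[
    {"travel": [0, 0, 2], "spin": 0},
    {"travel": [0, 0, 4], "spin": 0},
    {"travel": [0, 0, 5.5], "spin": 0},
    {"travel": [0, 0, 5.8], "spin": 0},
    {"travel": [0, 0, 5.8], "spin": 0},
    {"travel": [0, 0, 5.8], "spin": 0},
  ],
)

```text
t: 10.13
eef_pos: [0.5146, 0.1764, 0.098]
tool_rot: [-0.0, 0.0, 1.0, -0.0]
contact_force: [0.6, 0.2, 0.2]
gripper_width: 0.705
```

```bash
cat > chk.py <<'E'
from h import *
import sys
c=grab("wrist"); o=bot.get_obs(); Rt=q2R(o["tool_rot"]); print(o["t"],o["eef_pos"],o["gripper_width"],Rt[:,1].round(4))
print("axis px",proj(c,[o["eef_pos"][0],o["eef_pos"][1],.067]))
cv2.imwrite(sys.argv[1],c["image"]); np.save("last.npy",c,allow_pickle=True)
E
python3 chk.py pics/w7.png
```

```text
10.1833 [0.5150847  0.17658676 0.09848862] 0.7014134671952836 [2.e-04 1.e+00 2.e-04]
axis px [321.54384191 259.21472303]
```

View pics/w7.png

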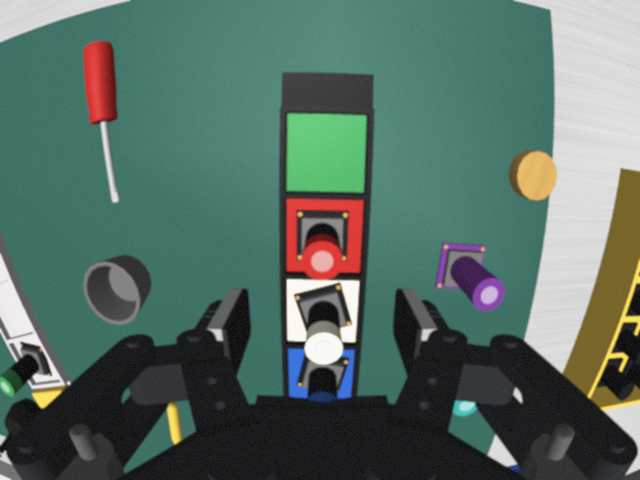

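Red's top is at (322,261) against the tool axis at (321.5,259), so it's centred. Descend, grip, lift.

Emit:
arm_command(
  increments=[
    {"travel": [0, 0, 1.5], "spin": 0},
    {"travel": [0, 0, 3], "spin": 0},
    {"travel": [0, 0, 4.5], "spin": 0},
    {"travel": [0, 0, 6], "spin": 0},
    {"travel": [0, 0, 7.2], "spin": 0},
    {"travel": [0, 0, 7.8], "spin": 0},
    {"travel": [0, 0, 7.8], "spin": 0},
    {"travel": [0, 0, 7.8], "spin": 0},
  ],
)

```text
t: 10.85
eef_pos: [0.515, 0.1767, 0.0204]
tool_rot: [0.0, 0.0, 1.0, 0.0]
contact_force: [0.3, 0.7, 0.7]
gripper_width: 0.701
```

Emit:
arm_command(
  increments=[
    {"travel": [0, 0, 0], "spin": 0},
    {"travel": [0, 0, 0], "spin": 0},
    {"travel": [0, 0, 0], "spin": 0},
    {"travel": [0, 0, 0], "spin": 0},
    {"travel": [0, 0, 0], "spin": 0},
    {"travel": [0, 0, 0], "spin": 0},
    {"travel": [0, 0, 0], "spin": 0},
    {"travel": [0, 0, 0], "spin": 0},
  ],
  gripper=1.5,
)

```text
t: 11.52
eef_pos: [0.5153, 0.1768, 0.0208]
tool_rot: [0.001, -0.0, 1.0, 0.0]
contact_force: [-1.2, -0.8, 5.2]
gripper_width: 0.263
```

Emit:
arm_command(
  increments=[
    {"travel": [0, 0, -1], "spin": 0},
    {"travel": [0, 0, -3], "spin": 0},
    {"travel": [0, 0, -6], "spin": 0},
    {"travel": [0, 0, -9], "spin": 0},
    {"travel": [0, 0, -12], "spin": 0},
    {"travel": [0, 0, -14], "spin": 0},
    {"travel": [0, 0, -14], "spin": 0},
    {"travel": [0, 0, -14], "spin": 0},
  ],
)

```text
t: 12.18
eef_pos: [0.5154, 0.177, 0.1616]
tool_rot: [0.001, -0.0, 1.0, 0.001]
contact_force: [-1.0, 0.3, -0.8]
gripper_width: 0.263
```

Emit:
arm_command(
  increments=[
    {"travel": [-0.5, -2, 0], "spin": -0.02},
    {"travel": [-1.2, -5, 0], "spin": -0.05},
    {"travel": [-2, -8, 0], "spin": -0.08},
    {"travel": [-2.8, -11.2, 0], "spin": -0.11},
    {"travel": [-3.6, -14.4, 0], "spin": -0.13},
    {"travel": [-4.4, -17.6, 0], "spin": -0.16},
    {"travel": [-5.2, -20.8, 0], "spin": -0.18},
    {"travel": [-6, -24, 0], "spin": -0.21},
    {"travel": [-6.8, -27.2, 0], "spin": -0.24},
    {"travel": [-7.6, -30.3, 0], "spin": -0.27},
    {"travel": [-8.3, -32.8, 0], "spin": -0.29},
    {"travel": [-8.6, -33.9, 0], "spin": -0.292},
  ],
)

```text
t: 13.18
eef_pos: [0.5997, -0.1672, 0.1586]
tool_rot: [-0.001, -0.143, 0.99, -0.001]
contact_force: [-0.0, -0.5, -0.7]
gripper_width: 0.262
```

Emit:
arm_command(
  increments=[
    {"travel": [0, 0, 0], "spin": 0},
    {"travel": [0, 0, 2.5], "spin": 0},
    {"travel": [0, 0, 5], "spin": 0},
    {"travel": [0, 0, 7.5], "spin": 0},
    {"travel": [0, 0, 10], "spin": 0},
    {"travel": [0, 0, 12], "spin": 0},
    {"travel": [0, 0, 12.8], "spin": 0},
    {"travel": [0, 0, 12.8], "spin": 0},
    {"travel": [0, 0, 12.8], "spin": 0},
  ],
)

```text
t: 13.93
eef_pos: [0.6008, -0.161, 0.0321]
tool_rot: [-0.0, -0.146, 0.989, 0.0]
contact_force: [0.5, -0.2, -0.1]
gripper_width: 0.261
```

```bash
cat > chk2.py <<'E'
from h import *
import sys
u=np.array([.9576,.288]); n=np.array([-.288,.9576]); C=np.array([.5715,-.1714])
c=grab("wrist"); o=bot.get_obs(); t=o["eef_pos"][:2]-C; print(o["t"],o["eef_pos"],"s,lat",(t@u).round(4),(t@n).round(4),o["gripper_width"],q2R(o["tool_rot"])[:,1].round(4))
cv2.imwrite(sys.argv[1],c["image"])
E
python3 chk2.py pics/w8.png
```

```text
13.9833 [ 0.60156728 -0.16162808  0.03299201] s,lat 0.0316 0.0007 0.25980830147561884 [-2.887e-01  9.574e-01 -2.000e-04]
```

View pics/w8.png

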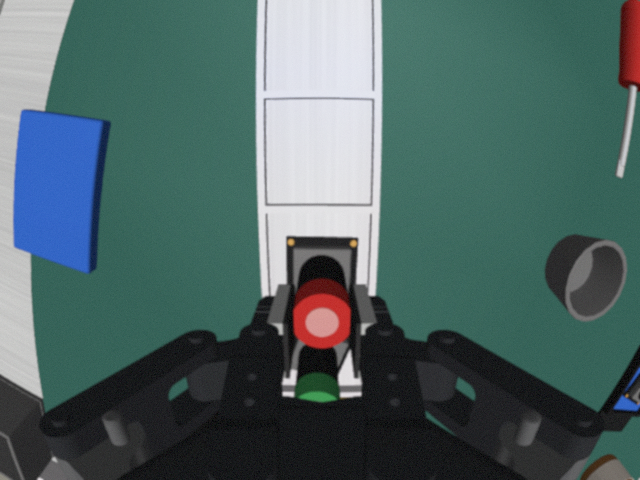

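Red is centred over the second pocket, at 31.6 mm along and 0.7 mm across, with green behind it at (318,388). Lower and release.

Emit:
arm_command(
  increments=[
    {"travel": [0, 0, 0.3], "spin": 0},
    {"travel": [0, 0, 0.6], "spin": 0},
    {"travel": [0, 0, 0.9], "spin": 0},
    {"travel": [0, 0, 1.1], "spin": 0},
    {"travel": [0, 0, 1.3], "spin": 0},
    {"travel": [0, 0, 1.4], "spin": 0},
    {"travel": [0, 0, 1.5], "spin": 0},
    {"travel": [0, 0, 1.5], "spin": 0},
  ],
)

```text
t: 14.65
eef_pos: [0.6009, -0.1625, 0.0178]
tool_rot: [0.0, -0.145, 0.989, 0.0]
contact_force: [-3.1, 0.3, 7.0]
gripper_width: 0.257
```

Emit:
arm_command(
  increments=[
    {"travel": [0, 0, 0], "spin": 0},
    {"travel": [0, 0, 0], "spin": 0},
    {"travel": [0, 0, 0], "spin": 0},
    {"travel": [0, 0, 0], "spin": 0},
    {"travel": [0, 0, 0], "spin": 0},
    {"travel": [0, 0, 0], "spin": 0},
  ],
  gripper=6,
)

```text
t: 15.15
eef_pos: [0.6007, -0.1624, 0.0169]
tool_rot: [-0.0, -0.146, 0.989, 0.0]
contact_force: [0.4, -0.3, -0.9]
gripper_width: 0.701
```

Emit:
arm_command(
  increments=[
    {"travel": [0, 0, -1], "spin": 0},
    {"travel": [0, 0, -3], "spin": 0},
    {"travel": [0, 0, -5], "spin": 0},
    {"travel": [0, 0, -8], "spin": 0},
    {"travel": [0, 0, -11], "spin": 0},
    {"travel": [0, 0, -14], "spin": 0},
    {"travel": [0, 0, -14], "spin": 0},
    {"travel": [0, 0, -14], "spin": 0},
  ],
)

```text
t: 15.82
eef_pos: [0.6023, -0.1628, 0.1599]
tool_rot: [0.002, -0.146, 0.989, -0.001]
contact_force: [-0.3, -0.5, -0.4]
gripper_width: 0.707
```

```bash
python3 chk2.py pics/w9.png
```

```text
15.8667 [ 0.60105494 -0.16241141  0.15802115] s,lat 0.0309 0.0001 0.7047230359010604 [-2.880e-01  9.576e-01 -5.000e-04]
```

View pics/w9.png

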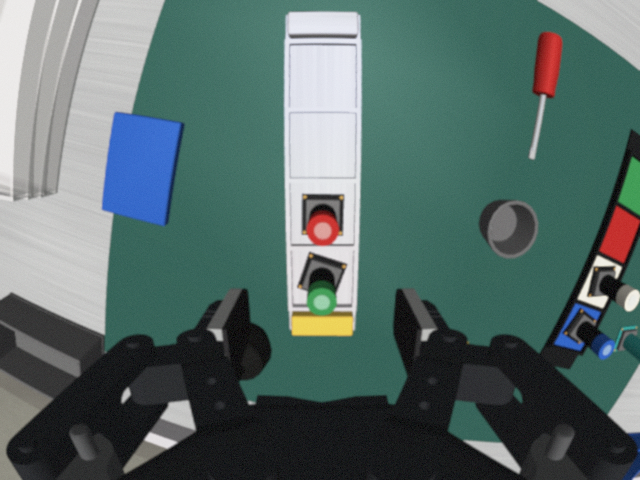

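Red is in place at (322,230) and green at (321,300). White is next.

Emit:
arm_command(
  increments=[
    {"travel": [-0.4, 2, 0], "spin": 0.02},
    {"travel": [-1.1, 5, 0], "spin": 0.05},
    {"travel": [-1.7, 8, 0], "spin": 0.08},
    {"travel": [-2.4, 11, 0], "spin": 0.11},
    {"travel": [-3.1, 14, 0], "spin": 0.13},
    {"travel": [-3.7, 17, 0], "spin": 0.16},
    {"travel": [-4.4, 20, 0], "spin": 0.19},
    {"travel": [-5, 23, 0], "spin": 0.22},
    {"travel": [-5.7, 26, 0], "spin": 0.24},
    {"travel": [-6.4, 29, 0], "spin": 0.27},
    {"travel": [-7, 32, 0], "spin": 0.29},
    {"travel": [-7.3, 33.3, 0], "spin": 0.292},
  ],
)

```text
t: 16.87
eef_pos: [0.5726, 0.1828, 0.1555]
tool_rot: [-0.002, -0.002, 1.0, 0.001]
contact_force: [0.1, -0.1, 0.3]
gripper_width: 0.703
```

Emit:
arm_command(
  increments=[
    {"travel": [0, 0, 2], "spin": 0},
    {"travel": [0, 0, 4], "spin": 0},
    {"travel": [0, 0, 5.5], "spin": 0},
    {"travel": [0, 0, 5.8], "spin": 0},
    {"travel": [0, 0, 5.8], "spin": 0},
    {"travel": [0, 0, 5.8], "spin": 0},
  ],
)

```text
t: 17.37
eef_pos: [0.5749, 0.1769, 0.0991]
tool_rot: [-0.0, 0.0, 1.0, -0.0]
contact_force: [0.2, -0.4, 1.5]
gripper_width: 0.698
```

```bash
python3 chk.py pics/w10.png
```

```text
17.4167 [0.57535364 0.17723787 0.09968091] 0.7014946018722306 [3.e-04 1.e+00 2.e-04]
axis px [321.76194961 258.63583242]
```

View pics/w10.png

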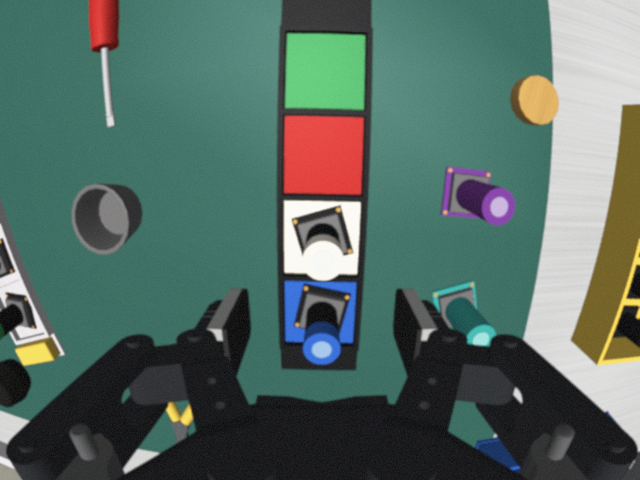

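White's top is at (323,260) against the tool axis at (321.8,258.6), so it's centred.

Emit:
arm_command(
  increments=[
    {"travel": [0, 0, 1.5], "spin": 0},
    {"travel": [0, 0, 3], "spin": 0},
    {"travel": [0, 0, 4.5], "spin": 0},
    {"travel": [0, 0, 6], "spin": 0},
    {"travel": [0, 0, 7.2], "spin": 0},
    {"travel": [0, 0, 7.9], "spin": 0},
    {"travel": [0, 0, 7.9], "spin": 0},
    {"travel": [0, 0, 7.9], "spin": 0},
  ],
)

```text
t: 18.08
eef_pos: [0.5751, 0.1776, 0.0204]
tool_rot: [0.0, -0.0, 1.0, 0.0]
contact_force: [-0.3, 0.3, 0.1]
gripper_width: 0.701
```

Emit:
arm_command(
  increments=[
    {"travel": [0, 0, 0], "spin": 0},
    {"travel": [0, 0, 0], "spin": 0},
    {"travel": [0, 0, 0], "spin": 0},
    {"travel": [0, 0, 0], "spin": 0},
    {"travel": [0, 0, 0], "spin": 0},
    {"travel": [0, 0, 0], "spin": 0},
    {"travel": [0, 0, 0], "spin": 0},
    {"travel": [0, 0, 0], "spin": 0},
  ],
  gripper=1.5,
)

```text
t: 18.75
eef_pos: [0.5754, 0.1777, 0.0209]
tool_rot: [0.001, -0.0, 1.0, 0.0]
contact_force: [-1.0, -1.2, 6.3]
gripper_width: 0.259
```

Emit:
arm_command(
  increments=[
    {"travel": [0, 0, -1], "spin": 0},
    {"travel": [0, 0, -3], "spin": 0},
    {"travel": [0, 0, -6], "spin": 0},
    {"travel": [0, 0, -9], "spin": 0},
    {"travel": [0, 0, -12], "spin": 0},
    {"travel": [0, 0, -14], "spin": 0},
    {"travel": [0, 0, -14], "spin": 0},
    {"travel": [0, 0, -14], "spin": 0},
  ],
)

```text
t: 19.42
eef_pos: [0.5754, 0.1778, 0.1616]
tool_rot: [0.001, -0.0, 1.0, 0.001]
contact_force: [-0.0, 0.3, -1.2]
gripper_width: 0.258
```

Emit:
arm_command(
  increments=[
    {"travel": [0.2, -2.5, 0], "spin": -0.02},
    {"travel": [0.5, -5.5, 0], "spin": -0.05},
    {"travel": [0.8, -8.7, 0], "spin": -0.08},
    {"travel": [1.1, -12, 0], "spin": -0.11},
    {"travel": [1.4, -15.3, 0], "spin": -0.13},
    {"travel": [1.8, -18.6, 0], "spin": -0.16},
    {"travel": [2.1, -21.9, 0], "spin": -0.18},
    {"travel": [2.4, -25.2, 0], "spin": -0.21},
    {"travel": [2.7, -28.5, 0], "spin": -0.24},
    {"travel": [3, -31.8, 0], "spin": -0.27},
    {"travel": [3.3, -34.5, 0], "spin": -0.29},
    {"travel": [3.4, -35.8, 0], "spin": -0.292},
  ],
)

```text
t: 20.42
eef_pos: [0.5383, -0.185, 0.1586]
tool_rot: [-0.002, -0.144, 0.99, -0.0]
contact_force: [-0.7, -0.1, -1.0]
gripper_width: 0.258
```

Emit:
arm_command(
  increments=[
    {"travel": [0, 0, 0], "spin": 0},
    {"travel": [0, 0, 2.5], "spin": 0},
    {"travel": [0, 0, 5], "spin": 0},
    {"travel": [0, 0, 7.5], "spin": 0},
    {"travel": [0, 0, 10], "spin": 0},
    {"travel": [0, 0, 12], "spin": 0},
    {"travel": [0, 0, 12.8], "spin": 0},
    {"travel": [0, 0, 12.8], "spin": 0},
    {"travel": [0, 0, 12.8], "spin": 0},
  ],
)

```text
t: 21.17
eef_pos: [0.5407, -0.1798, 0.0318]
tool_rot: [-0.0, -0.146, 0.989, 0.0]
contact_force: [-0.4, -0.5, -0.0]
gripper_width: 0.26
```

```bash
python3 chk2.py pics/w11.png
```

```text
21.2167 [ 0.54148762 -0.18018657  0.03268875] s,lat -0.0313 0.0002 0.2578464367222584 [-2.884e-01  9.575e-01 -3.000e-04]
```

View pics/w11.png

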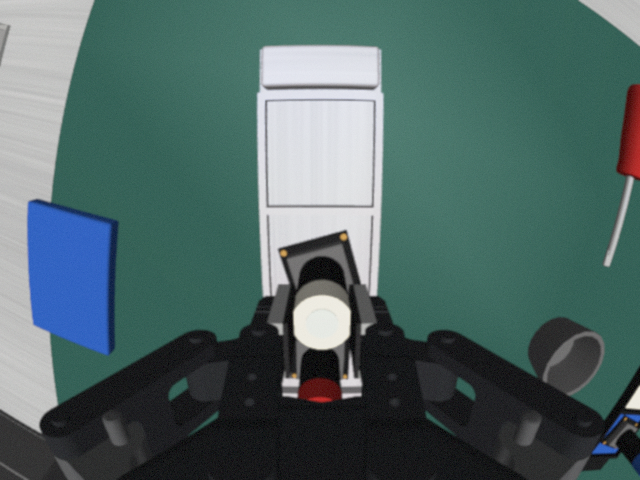

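White is over the third pocket, at −31.3 mm along and 0.2 mm across, with one empty pocket left towards the robot. Lower and release.

Emit:
arm_command(
  increments=[
    {"travel": [0, 0, 0.3], "spin": 0},
    {"travel": [0, 0, 0.6], "spin": 0},
    {"travel": [0, 0, 0.9], "spin": 0},
    {"travel": [0, 0, 1.1], "spin": 0},
    {"travel": [0, 0, 1.3], "spin": 0},
    {"travel": [0, 0, 1.4], "spin": 0},
    {"travel": [0, 0, 1.5], "spin": 0},
    {"travel": [0, 0, 1.5], "spin": 0},
  ],
)

```text
t: 21.88
eef_pos: [0.5408, -0.1805, 0.0179]
tool_rot: [0.0, -0.145, 0.989, 0.0]
contact_force: [-3.9, 1.4, 8.7]
gripper_width: 0.263
```

Emit:
arm_command(
  increments=[
    {"travel": [0, 0, 0], "spin": 0},
    {"travel": [0, 0, 0], "spin": 0},
    {"travel": [0, 0, 0], "spin": 0},
    {"travel": [0, 0, 0], "spin": 0},
    {"travel": [0, 0, 0], "spin": 0},
    {"travel": [0, 0, 0], "spin": 0},
  ],
  gripper=6,
)

```text
t: 22.38
eef_pos: [0.5408, -0.1805, 0.0169]
tool_rot: [-0.0, -0.146, 0.989, 0.0]
contact_force: [-0.7, -0.7, 1.1]
gripper_width: 0.697
```

Emit:
arm_command(
  increments=[
    {"travel": [0, 0, -1], "spin": 0},
    {"travel": [0, 0, -3], "spin": 0},
    {"travel": [0, 0, -5], "spin": 0},
    {"travel": [0, 0, -8], "spin": 0},
    {"travel": [0, 0, -11], "spin": 0},
    {"travel": [0, 0, -14], "spin": 0},
    {"travel": [0, 0, -14], "spin": 0},
    {"travel": [0, 0, -14], "spin": 0},
  ],
)

```text
t: 23.05
eef_pos: [0.5422, -0.1809, 0.1595]
tool_rot: [0.002, -0.145, 0.989, -0.001]
contact_force: [-0.2, -0.3, -0.4]
gripper_width: 0.701
```

```bash
python3 chk2.py pics/w12.png
```

```text
23.1 [ 0.54099265 -0.18046967  0.1577946 ] s,lat -0.0318 0.0001 0.7015393349176656 [-2.880e-01  9.576e-01 -4.000e-04]
```

View pics/w12.png

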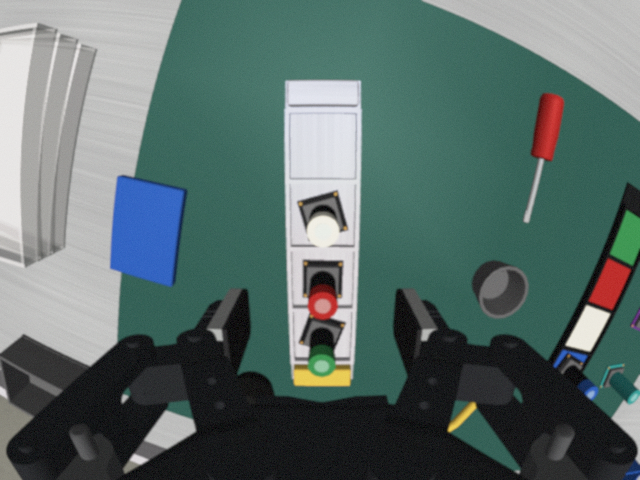

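White is in place at (323,230). Blue is next.

Emit:
arm_command(
  increments=[
    {"travel": [-1.2, 2, 0], "spin": 0.02},
    {"travel": [-2.9, 4.7, 0], "spin": 0.05},
    {"travel": [-4.7, 7.5, 0], "spin": 0.08},
    {"travel": [-6.5, 10.4, 0], "spin": 0.11},
    {"travel": [-8.3, 13.3, 0], "spin": 0.13},
    {"travel": [-10.1, 16.2, 0], "spin": 0.16},
    {"travel": [-11.9, 19.1, 0], "spin": 0.19},
    {"travel": [-13.7, 22, 0], "spin": 0.22},
    {"travel": [-15.5, 24.9, 0], "spin": 0.24},
    {"travel": [-17.3, 27.8, 0], "spin": 0.27},
    {"travel": [-18.9, 30.4, 0], "spin": 0.29},
    {"travel": [-19.6, 31.5, 0], "spin": 0.292},
  ],
)

```text
t: 24.1
eef_pos: [0.6366, 0.1836, 0.1549]
tool_rot: [-0.001, -0.003, 1.0, 0.001]
contact_force: [0.4, 0.9, -0.3]
gripper_width: 0.702
```

Emit:
arm_command(
  increments=[
    {"travel": [0, 0, 2], "spin": 0},
    {"travel": [0, 0, 4], "spin": 0},
    {"travel": [0, 0, 5.5], "spin": 0},
    {"travel": [0, 0, 5.8], "spin": 0},
    {"travel": [0, 0, 5.8], "spin": 0},
    {"travel": [0, 0, 5.8], "spin": 0},
  ],
)

```text
t: 24.6
eef_pos: [0.6378, 0.1769, 0.099]
tool_rot: [-0.0, 0.0, 1.0, -0.0]
contact_force: [0.0, -0.4, 0.1]
gripper_width: 0.701
```

```bash
python3 chk.py pics/w13.png
```

```text
24.65 [0.63830867 0.17723014 0.09973348] 0.7026574001338908 [3.e-04 1.e+00 1.e-04]
axis px [321.74654639 258.74064806]
```

View pics/w13.png

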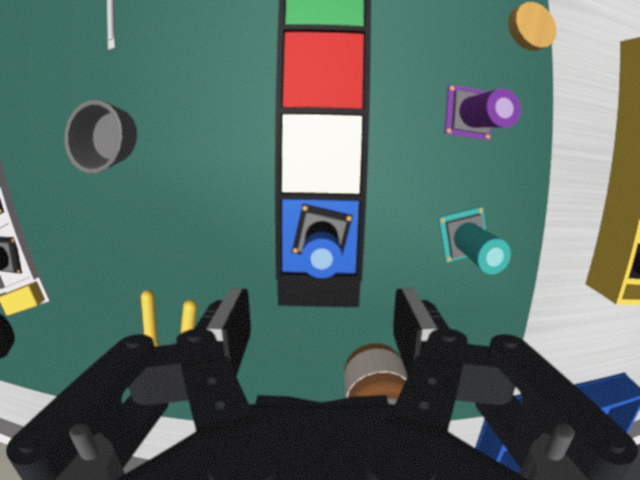

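```bash
python3 - <<'E'
from h import *
a=grab("scene");b=grab("side");w=np.load("last.npy",allow_pickle=True).item()
for z in (.06,.08,.1): print(z,onz(a,(232,390),z)[:2],onz(b,(327,133),z)[:2])
print(onz(w,(375,362),.03),onz(a,(242,462),0),onz(b,(327,177),0))
cv2.imwrite("pics/sc13.png",a["image"])
E
```

```text
0.06 [0.75537766 0.19486322] [0.79490002 0.25380344]
0.08 [0.75828215 0.20889982] [0.76926944 0.22768481]
0.1 [0.76118664 0.22293641] [0.74363886 0.20156618]
[0.73751181 0.21944776 0.03      ] [0.76883483 0.23631925 0.        ] [0.75113845 0.20956923 0.        ]
```

View pics/sc13.png

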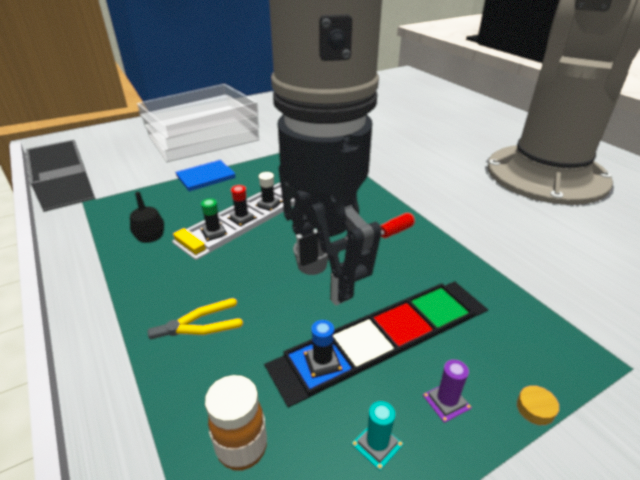

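The jar stands about 0.12 m beyond the blue module, so it clears the hand. Blue's top is at (322,259), under the tool axis. Grip it.

Emit:
arm_command(
  increments=[
    {"travel": [0, 0, 1.5], "spin": 0},
    {"travel": [0, 0, 3], "spin": 0},
    {"travel": [0, 0, 4.5], "spin": 0},
    {"travel": [0, 0, 6], "spin": 0},
    {"travel": [0, 0, 7.2], "spin": 0},
    {"travel": [0, 0, 7.9], "spin": 0},
    {"travel": [0, 0, 7.9], "spin": 0},
    {"travel": [0, 0, 7.9], "spin": 0},
  ],
)

```text
t: 25.42
eef_pos: [0.6381, 0.1776, 0.0203]
tool_rot: [0.0, -0.0, 1.0, 0.0]
contact_force: [-0.4, 1.0, 1.2]
gripper_width: 0.702
```

Emit:
arm_command(
  increments=[
    {"travel": [0, 0, 0], "spin": 0},
    {"travel": [0, 0, 0], "spin": 0},
    {"travel": [0, 0, 0], "spin": 0},
    {"travel": [0, 0, 0], "spin": 0},
    {"travel": [0, 0, 0], "spin": 0},
    {"travel": [0, 0, 0], "spin": 0},
    {"travel": [0, 0, 0], "spin": 0},
    {"travel": [0, 0, 0], "spin": 0},
  ],
  gripper=1.5,
)

```text
t: 26.08
eef_pos: [0.6385, 0.1777, 0.0209]
tool_rot: [0.001, 0.0, 1.0, 0.0]
contact_force: [-1.0, -1.0, 5.5]
gripper_width: 0.264
```

Emit:
arm_command(
  increments=[
    {"travel": [0, 0, -1], "spin": 0},
    {"travel": [0, 0, -3], "spin": 0},
    {"travel": [0, 0, -6], "spin": 0},
    {"travel": [0, 0, -9], "spin": 0},
    {"travel": [0, 0, -12], "spin": 0},
    {"travel": [0, 0, -14], "spin": 0},
    {"travel": [0, 0, -14], "spin": 0},
    {"travel": [0, 0, -14], "spin": 0},
  ],
)

```text
t: 26.75
eef_pos: [0.6384, 0.1779, 0.1616]
tool_rot: [0.001, -0.0, 1.0, 0.001]
contact_force: [-0.6, -0.1, -1.8]
gripper_width: 0.257
```

Emit:
arm_command(
  increments=[
    {"travel": [0.8, -2, 0], "spin": -0.02},
    {"travel": [2, -4.8, 0], "spin": -0.04},
    {"travel": [3.2, -7.7, 0], "spin": -0.06},
    {"travel": [4.4, -10.6, 0], "spin": -0.08},
    {"travel": [5.6, -13.5, 0], "spin": -0.1},
    {"travel": [6.8, -16.4, 0], "spin": -0.12},
    {"travel": [8, -19.3, 0], "spin": -0.14},
    {"travel": [9.2, -22.2, 0], "spin": -0.17},
    {"travel": [10.4, -25.1, 0], "spin": -0.2},
    {"travel": [11.6, -28, 0], "spin": -0.22},
    {"travel": [12.8, -30.9, 0], "spin": -0.25},
    {"travel": [14, -33.8, 0], "spin": -0.272},
  ],
)

```text
t: 27.75
eef_pos: [0.4957, -0.1612, 0.1586]
tool_rot: [-0.001, -0.137, 0.991, 0.0]
contact_force: [0.0, -0.4, -0.8]
gripper_width: 0.259
```

```bash
python3 - <<'E'
from h import *
read_camera("side");read_camera("side");read_camera("side")
o=bot.get_obs(); Rt=q2R(o["tool_rot"]); d=np.array([.4824,-.1982,.0325])-o["eef_pos"]; print(o["eef_pos"],Rt.T@d*100, np.arctan2(-Rt[0,1],Rt[1,1])-.2921)
E
```

```text
[ 0.49535563 -0.16290201  0.15878196] [ 2.1422914  -3.07063298 12.63293707] -0.025394657752597583
```

Emit:
arm_command(
  increments=[
    {"travel": [0.7, -1, 0], "spin": -0.01},
    {"travel": [1.6, -2.3, 0], "spin": -0.02},
    {"travel": [2.1, -3.1, 2], "spin": -0.025},
    {"travel": [2.1, -3.1, 4.5], "spin": -0.025},
    {"travel": [2.1, -3.1, 7], "spin": -0.025},
    {"travel": [2.1, -3.1, 9.5], "spin": -0.025},
    {"travel": [2.1, -3.1, 11.5], "spin": -0.025},
    {"travel": [2.1, -3.1, 12.6], "spin": -0.025},
    {"travel": [2.1, -3.1, 12.6], "spin": -0.025},
    {"travel": [2.1, -3.1, 12.6], "spin": -0.025},
  ],
)

```text
t: 28.73
eef_pos: [0.4858, -0.1951, 0.0336]
tool_rot: [-0.001, -0.148, 0.989, 0.0]
contact_force: [0.5, 0.2, -0.7]
gripper_width: 0.257
```

```bash
python3 chk2.py pics/w14.png;python3 - <<'E'
from h import *
print(bot.get_obs()["eef_pos"])
E
```

```text
28.7833 [ 0.48657462 -0.19556716  0.03444007] s,lat -0.0883 0.0013 0.2569868087575341 [-2.934e-01  9.560e-01 -1.000e-04]
[ 0.48657462 -0.19556716  0.03444007]
```

View pics/w14.png

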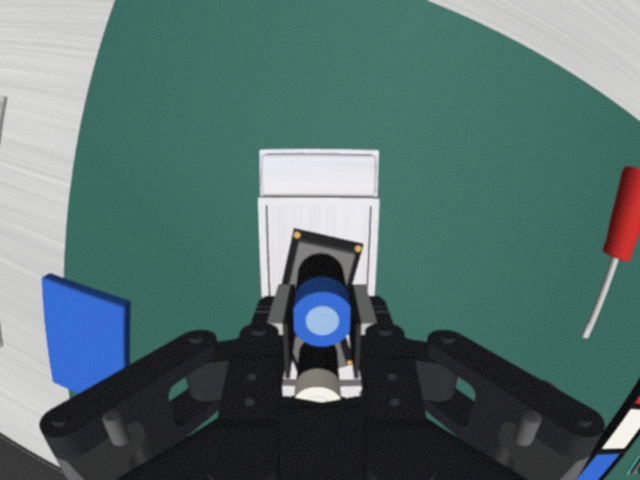

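Blue is over the nearest pocket but 4.7 mm too far along. I'll move it in the air first, then lower.

Emit:
arm_command(
  increments=[
    {"travel": [0.2, -0.1, 0], "spin": 0},
    {"travel": [0.4, -0.1, 0], "spin": 0},
    {"travel": [0.5, -0.1, 0.3], "spin": 0},
    {"travel": [0.5, -0.1, 0.6], "spin": 0},
    {"travel": [0.5, -0.1, 0.9], "spin": 0},
    {"travel": [0.5, -0.1, 1.2], "spin": 0},
    {"travel": [0.5, -0.1, 1.4], "spin": 0},
    {"travel": [0.5, -0.1, 1.5], "spin": 0},
    {"travel": [0.5, -0.1, 1.6], "spin": 0},
    {"travel": [0.5, -0.1, 1.65], "spin": 0},
    {"travel": [0.5, -0.1, 1.65], "spin": 0},
  ],
)

```text
t: 29.7
eef_pos: [0.4815, -0.1985, 0.0178]
tool_rot: [0.0, -0.148, 0.989, 0.0]
contact_force: [-2.5, 0.3, 4.3]
gripper_width: 0.257
```

```bash
python3 chk2.py pics/w15.png
```

```text
29.75 [ 0.481532   -0.19853626  0.01787747] s,lat -0.094 -0.0001 0.2602435954190642 [-0.2926  0.9562 -0.    ]
```

Blue is down at −94 mm, in contact with the floor. Release and retreat.

Emit:
arm_command(
  increments=[
    {"travel": [0, 0, 0], "spin": 0},
    {"travel": [0, 0, 0], "spin": 0},
    {"travel": [0, 0, 0], "spin": 0},
    {"travel": [0, 0, 0], "spin": 0},
    {"travel": [0, 0, 0], "spin": 0},
    {"travel": [0, 0, 0], "spin": 0},
  ],
  gripper=6,
)

```text
t: 30.25
eef_pos: [0.4815, -0.1983, 0.0174]
tool_rot: [-0.0, -0.148, 0.989, 0.0]
contact_force: [0.3, 0.6, -0.3]
gripper_width: 0.703
```

Emit:
arm_command(
  increments=[
    {"travel": [0, 0, -1], "spin": 0},
    {"travel": [0, 0, -3], "spin": 0},
    {"travel": [0, 0, -5], "spin": 0},
    {"travel": [0, 0, -8], "spin": 0},
    {"travel": [0, 0, -11], "spin": 0},
    {"travel": [0, 0, -14], "spin": 0},
    {"travel": [0, 0, -16], "spin": 0},
    {"travel": [0, 0, -17], "spin": 0},
    {"travel": [0, 0, -17], "spin": 0},
    {"travel": [0, 0, -17], "spin": 0},
  ],
)

```text
t: 31.08
eef_pos: [0.4812, -0.1981, 0.1873]
tool_rot: [0.0, -0.148, 0.989, 0.0]
contact_force: [0.5, -0.4, -0.3]
gripper_width: 0.701
```

Emit:
arm_command(
  increments=[
    {"travel": [-2, 0.5, 0], "spin": 0},
    {"travel": [-4, 1, 0], "spin": 0},
    {"travel": [-6, 1.5, 0], "spin": 0},
    {"travel": [-8, 2, 0], "spin": 0},
    {"travel": [-9, 2, 0], "spin": 0},
    {"travel": [-9, 2, 0], "spin": 0},
    {"travel": [-9, 2, 0], "spin": 0},
    {"travel": [-9, 2, 0], "spin": 0},
  ],
)

```text
t: 31.75
eef_pos: [0.56, -0.1541, 0.1867]
tool_rot: [-0.001, -0.147, 0.989, 0.0]
contact_force: [-0.1, -0.2, -0.2]
gripper_width: 0.705
```

```bash
python3 chk2.py pics/w16.png; python3 - <<'E'
from h import *
c=grab("wrist"); np.save("w16.npy",c,allow_pickle=True)
for n,k in (("side",(340,180,520,430)),("scene",(160,130,340,265))):
    a=grab(n)["image"]; x0,y0,x1,y1=k; f=2.3 if n=="side" else 4
    cv2.imwrite(f"pics/{n}16.png",cv2.resize(a[y0:y1,x0:x1],None,fx=f,fy=f,interpolation=cv2.INTER_CUBIC))
E
```

```text
31.8 [ 0.56016439 -0.15413013  0.18699472] s,lat -0.0059 0.0198 0.7051769060316353 [-2.910e-01  9.567e-01  2.000e-04]
```

View pics/w16.png

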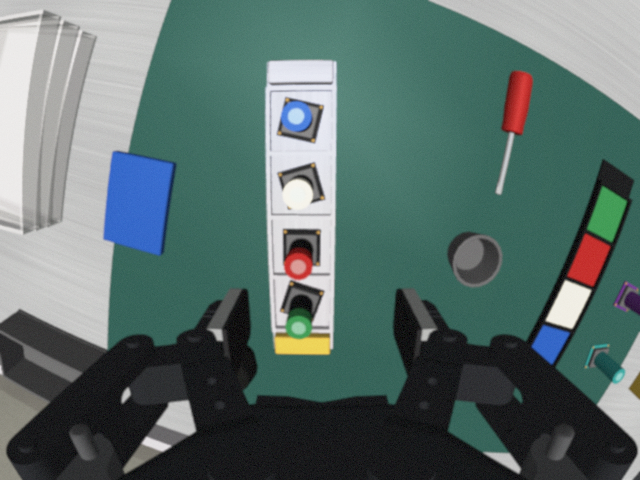

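View pics/side16.png

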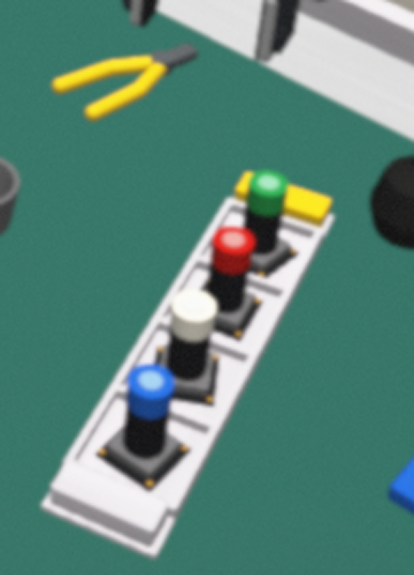

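View pics/scene16.png

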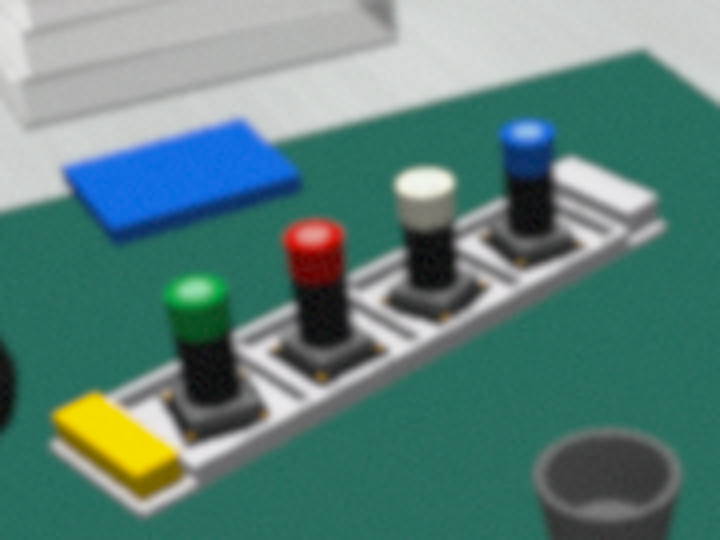

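All four stand upright in order from the yellow block: green, red, white, blue. One numeric check of the tops, then I'll hand in.

```bash
python3 - <<'E'
from h import *
c=np.load("w16.npy",allow_pickle=True).item()
u=np.array([.9576,.288]); n=np.array([-.288,.9576]); C=np.array([.5715,-.1714])
for k,uv in dict(green=(299,327),red=(298,267),white=(297.5,194),blue=(296,116.5)).items():
    p=onz(c,uv,.064)[:2]-C; print(k,"from yellow",(139-p@u*1000).round(1),"lat",(p@n*1000).round(1))
o=bot.get_obs(); print(o["t"],np.abs(o["joint_vel"]).max())
print(bot.hand_in())
E
```

```text
green from yellow 48.1 lat 0.0
red from yellow 106.7 lat 0.3
white from yellow 169.6 lat 0.7
blue from yellow 232.6 lat -0.2
31.95 0.004326864568272976
the job is handed in; nothing more can be done
None
```

I moved all four modules to the carrier in rack order and handed the job in at about 32 s of the 120 s allowed. From the yellow block outward they stand green, red, white, blue. No verdict is reported back.

**Last checks:**

| Module | Measured from yellow block (mm) | Required (mm, ±12) | Off the centre line (mm) |
|---|---|---|---|
| Green | 48.1 | 46 | 0.0 |
| Red | 106.7 | 108 | 0.3 |
| White | 169.6 | 170 | 0.7 |
| Blue | 232.6 | 232 | −0.2 |

- **Standing:** the wrist, side and scene pictures all show the modules upright and flat in their pockets. I judged tilt and standing height by eye, not by measurement.
- **Arm:** it was at rest clear above the carrier, touching nothing. Each set-down showed under 10 N on the tool before I released.

**What failed or disagreed:**
- The side camera read y about 3–5 mm lower than the wrist camera, so I used the wrist view.
- One move was refused because it lacked spin values; nothing moved.
- Blue came in about 5 mm off along the row, and I corrected it in the air before lowering.

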